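# Clamp the glued stamp with the trigger clamp and hold it

## Task

The cracked wooden foot of the rubber stamp has just been glued. Start the glue timer by pressing its push button fully down and letting it come up again, then pump the trigger of the bench bar clamp (squeeze it towards the grip, let it spring back, squeeze again) until the sliding jaw presses the stamp against the fixed jaw with its spring pad pushed about half way in; the pad must never go fully in, which would crush the joint. Finish while still holding the trigger squeezed so that the pressure stays on; do not touch the jaw, the pad or the stamp with the gripper, and leave the other things where they are.

Things in the scene. Friction and masses are not known exactly. Their poses are not given: they have to be found in the camera images.
- grip_back (a point): Bar clamp, fixed to the counter, 240 mm long, 70 mm wide; its bar lies level along this point's x axis. At the -x end a black grip post stands up (26 mm wide, z 34 to 130 mm above the counter). This point is on the outer (-x) face of the grip, 100 mm above the counter; x axis = along the bar from the grip towards the sliding jaw, z up. The aluminium trigger stands parallel to the grip on its +x side.
- trigger_front (a point): Point on the outer (+x) face of the clamp's trigger, 100 mm above the counter; the trigger is an upright bar 24 mm wide, 12 mm thick, top 122 mm above the counter, that slides along the bar direction without tilting. Axes as grip_back. From the grip's outer face to this face it is 50 mm at rest and 39.5 mm fully squeezed: both can be straddled and squeezed by a gripper from above.
- trigger (a joint): Trigger squeeze in m: 0 released, 0.0105 fully squeezed (stop). Return spring 3 N at rest to 5.6 N fully squeezed. A pawl on the trigger pulls the sliding jaw 1:1 while the trigger moves towards the grip, after up to 4 mm of lost motion (tooth pitch 4 mm); when the trigger springs back the pawl clicks over the teeth and the jaw stays. A full squeeze from rest moves the jaw about 6.5 to 10.5 mm. The trigger must come back almost fully to gain two teeth.
- jaw (a joint): Travel of the sliding jaw in m: 0 open, grows as it closes, 0.044 at most. It stands at 0 to 0.012 at the start. With the stamp against the fixed jaw the pad touches the stamp at about 0.0325. The bar sticks out low behind the grip (z 5 to 16 mm), by 28 mm when open and more as the jaw closes. The bar's friction is 4 N, so by itself it holds the pad in by at most about 2 mm: more pressure needs the trigger held.
- pad (a joint): How far the sliding jaw's spring pad is pushed in, in m: 0 free, 0.010 fully in. Spring 1.8 N per mm. The pad is a dark rubber block 8 x 36 x 12 mm on a short coil spring in front of the sliding jaw; the free gap behind it is 12 mm and shrinks as it is pressed in. Wanted at the end: about 0.0055.
- pad_face (a point): Centre of the pad's pressing face (looks along -x of grip_back), 31 mm above the counter.
- fixed_face (a point): Centre of the fixed jaw's pressing face (looks along +x of grip_back), 31 mm above the counter, 122 mm along +x from grip_back. The stamp stands on the deck, 22 mm above the counter, between this face and the pad.
- stamp_mid (a point): Centre (half-way up) of the wooden rubber stamp, 75 mm tall, with foot 26 mm along the bar, 60 mm across and 18 mm high and a turned knob of 28 mm diameter. It stands upright on the clamp's deck 2 to 5 mm from the fixed jaw; its x axis is along the bar.
- start_top (a point): Centre of the top of the glue timer's round push button (26 mm diameter, on a grey box 66 x 66 x 26 mm fixed to the counter); it is pressed straight down.
- start (a joint): Travel of the timer's button in m: 0 up, 0.006 fully down, spring, 5 N at full travel.
- honey: Honey jar with white lid, 72 mm wide, 102 mm tall, bystander; origin under its centre.
- coins: Paper roll of coins, 28 mm diameter, 52 mm tall, bystander; origin under its centre.
- paper_roll: White receipt paper roll, 58 mm diameter, 58 mm tall, bystander; origin under its centre.
Not all that is in view belongs to the job. Leave any yellow look-alike of the part that bears stamp_mid alone.

How it is judged:
By the outcome, as a careful person would: the job done as asked, in the order asked, and still so for the second after the job is handed in, while the arm keeps its last pose, push and grip.
It also fails if it takes over 61 s, if anything falls off the work surface, if the arm or the gripper's body presses on something with over 40 N, if the wrist force passes 120 N, or if a joint passes its speed limit or range.

## Robot

A 6-joint arm with a two-finger parallel gripper is mounted at the origin on a cart in front of the work surface, level with it; the furniture and walls round the work are solid. World frame = base frame: x ahead of the robot, y to its left, z up, the work surface at z = 0. Lengths are in m, angles in rad, forces in N, time in s.
With the tool pointing down it reaches from about 0.35 to 0.775 m from the base axis. Payload 5.5 kg.
Tool frame: the origin (TCP) lies on the mounting face of the last link; the fingertips stand 173 mm ahead of it and the grasp point (between the pads) lies 155 mm ahead of it; z points along the fingers, y is the direction in which the jaws open and shut (so a half turn about z gives the same grasp; the last joint's range is limited). The gripper opens to 85 mm and grips with 20 to 120 N. Pads are 22 mm wide; open, the fingers measure 114 mm over their backs; the gripper's body (76 mm by 85 mm) begins 54 mm behind the grasp point. The pads swing forward as they close: fully open they stand 13 mm farther back than shut.
Start: joints at [1.15, 0.313, 0.046, 1.304, 0, 1.431], TCP at [0.159, 0.552, 0.405] pointing down, gripper open.
Joint ranges: [-2.76, 2.76], [-0.86, 1.69], [-1.03, 1.26], [-2.2, 2.34], [-1.47, 1.5], [-3.14, 3.14]. Speed limits (rad/s): [2.57, 2.57, 3.14, 3.14, 3.14, 3.14].

## Interface

Orientations are given as a unit quaternion [w, x, y, z].
In Python, from workcell import get_state, eyes, env gives the robot as it stands. The module is installed in compiled form; this text tells all that it offers.
- The arm moves only by the tool carry_out, never from a script. Its argument "motion" is a list of rows, each an object of numbers: "jaw": the opening, from -1 (shut) to 1 (fully open); "tx", "ty", "tz": the shift along the tool's x, y, z in cm; "wx", "wy", "wz": the turn, a rotation vector about the tool's x, y, z in degrees. In form: [{"jaw": .., "tx": .., "ty": .., "tz": .., "wx": .., "wy": .., "wz": ..}, ...]. A call has 1 to 20 rows; each row shifts and turns the commanded pose from where the row before left it, along the tool's axes as they then stand; what a row does not reach is not made up. A row lasts 1/8 s, in which the tool goes at most 62.5 mm and 10.7 degrees, less where a joint would pass 70% of its speed; a pose out of reach is approached as far as the arm can. A call with a gripper value outside its range is refused whole. The fingers move at their own pace and stop on an object; "force" is the grip in N (left out, the last holds). Time passes only in rows, so rows that do not move let the fingers close. It gives the time, the measured TCP pose, the force and the opening at its end, in the units of the state.
- get_state(): the state, without advancing time (a new reading comes with each control period).
- eyes.read_camera(name): name is "scene" or "top" or "wrist"; returns the picture (480x640x3 uint8, blue, green, red); there is no depth.
- eyes.calibration(name): a dict with "K" (3x3 intrinsics, pixels), "k1" (the pictures are not rectified: a ray, as slopes to the right and down, at radius r is drawn at 1 + k1 r^2 times it, then the intrinsics apply), "camera_from_world" (4x4, takes a point from world to camera coordinates). Camera axes: x right, y up, looking along -z (the intrinsics and any distortion apply to the point x, -y, -z); pixel columns grow to the right and rows downward; lengths in m; the calibration is good to about 2 mm. A picture is of the moment at which its call begins: read the wrist's pose just before it. calibration takes no time and is no camera call; for the wrist camera it gives the pose at the moment of the call.
- env.hand_in(): hands the job in, once; it reports no verdict.
The state is a dict: "clock": time; "joint_pos": joint angles; "qvel": joint speeds; "tau": joint torques, N m; "tcp_pos": TCP position; "orientation": TCP orientation; "wrist_force": force on the tool from outside, world axes, zero at the start; "ft_torque": the same for the moment, N m; "finger_gap": finger opening in m.
Only numpy, scipy, OpenCV 4.12 (cv2) and the standard library are available. Lean on these libraries where they do the work, as an engineer would, in place of code of your own. Each camera call takes 0.05 s, during which the arm holds its last target.

## Working session

There is one attempt and no reset: what is moved stays moved. The work goes in short steps, Python scripts to look and compute and a tool call to move; the robot and the scene stay as the last step left them, time stands still between calls to the robot, and variables do not carry over. Pictures are saved under pics/ and viewed, and the job is handed in when it is done.

Besides the shell and the picture viewer there is one more tool, called after "Emit:" as name([rows], argument=value, ...), one row to a line, values as JSON. carry_out: Moves the arm, as the interface text tells. Its arguments: {"type":"object","properties":{"motion":{"type":"array"},"force":{"type":"number"}},"required":["motion"]}

```bash
mkdir -p pics; python3 - <<'E'
from workcell import get_state, eyes, env
import cv2
s=get_state(); print({k:s[k] for k in ('clock','tcp_pos','orientation','wrist_force','finger_gap')})
for n in ('scene','top','wrist'):
    cv2.imwrite(f'pics/{n}0.png',eyes.read_camera(n)); c=eyes.calibration(n); print(n,c)
E
```

```text
{'clock': 0.0, 'tcp_pos': array([0.15927219, 0.55229329, 0.40381506]), 'orientation': array([-2.62567498e-04,  1.39931978e-01,  9.90160701e-01, -8.71358841e-04]), 'wrist_force': array([-0.29708103, -1.05485763,  0.20148801]), 'finger_gap': 0.08544495295945548}
scene {'K': array([[441.29702635,   0.        , 326.84875874],
       [  0.        , 441.29702635, 234.54452349],
       [  0.        ,   0.        ,   1.        ]]), 'k1': -0.03821558989238437, 'camera_from_world': array([[ 0.87851125, -0.47750307,  0.01444979, -0.42685094],
       [ 0.31901342,  0.60889946,  0.72627259, -0.25031074],
       [-0.35559586, -0.63342897,  0.68725492, -1.14524633],
       [ 0.        ,  0.        ,  0.        ,  1.        ]])}
top {'K': array([[506.3792667 ,   0.        , 315.78991885],
       [  0.        , 506.3792667 , 240.90526816],
       [  0.        ,   0.        ,   1.        ]]), 'k1': 0.042025092975910984, 'camera_from_world': array([[-0.00845336, -0.99980593,  0.01779435,  0.0414959 ],
       [ 0.98324491, -0.00507023,  0.18221895, -0.52222976],
       [-0.18209337,  0.01903657,  0.98309695, -1.13351951],
       [ 0.        ,  0.        ,  0.        ,  1.        ]])}
wrist {'K': array([[404.09796257,   0.        , 317.58046636],
       [  0.        , 404.09796257, 242.74703411],
       [  0.        ,   0.        ,   1.        ]]), 'k1': -0.04377008023796009, 'camera_from_world': array([[ 2.77014781e-01,  9.60865598e-01, -3.38591553e-04,
        -5.74778731e-01],
       [-9.18637074e-01,  2.64737069e-01, -2.93292022e-01,
         3.72111845e-02],
       [-2.81724576e-01,  8.15572679e-02,  9.56022842e-01,
        -3.79064616e-01],
       [ 0.00000000e+00,  0.00000000e+00,  0.00000000e+00,
         1.00000000e+00]])}
```

View pics/scene0.png

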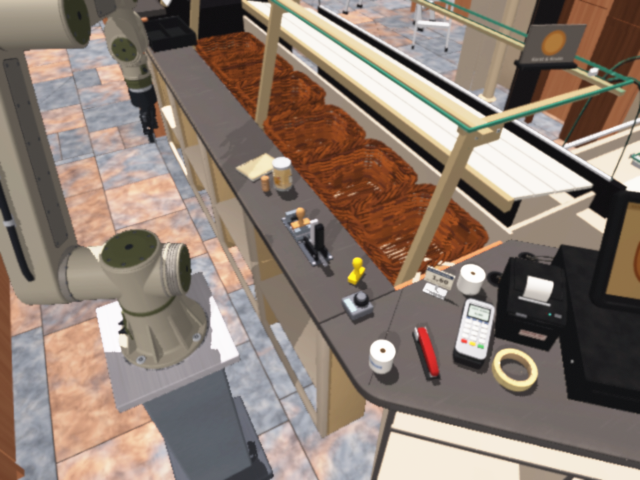

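View pics/top0.png

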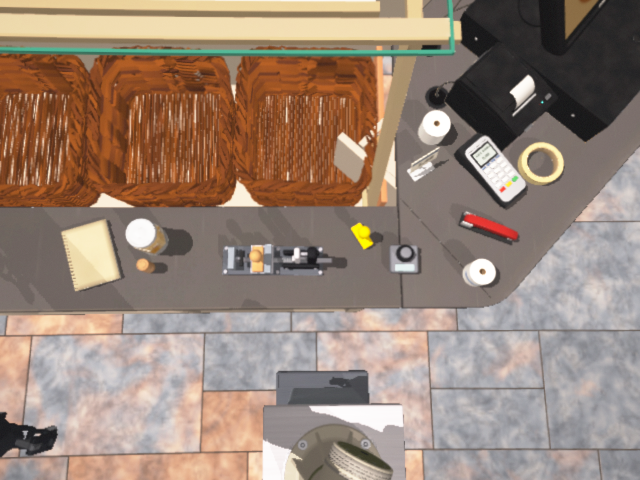

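View pics/wrist0.png

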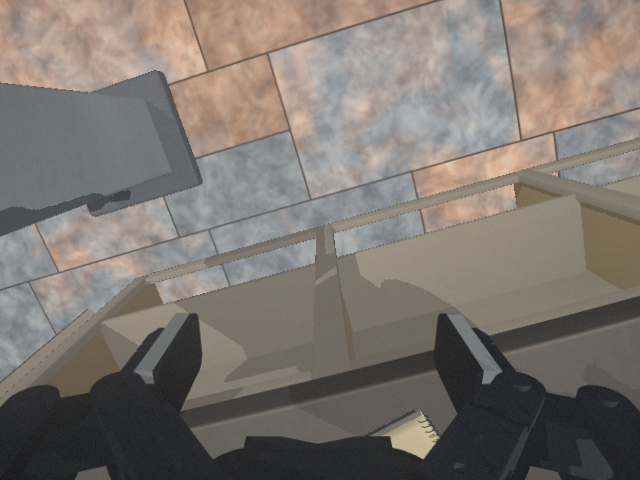

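The scene picture shows the clamp at about (308,240), the timer at (357,304) and the yellow look-alike at (356,270). In the top picture the clamp runs from about (225,260) to (330,260) with its grip on the right, the timer button is at (405,253) and the honey and coins are at the left. I'll zoom in next.

```bash
cat > h.py <<'E'
import numpy as np, cv2
from workcell import get_state, eyes, env
def proj(c,P):
    T=c['camera_from_world'];P=np.atleast_2d(P);q=P@T[:3,:3].T+T[:3,3]
    a=np.stack([q[:,0]/-q[:,2],-q[:,1]/-q[:,2]],1);r2=(a**2).sum(1,keepdims=True)
    a=a*(1+c['k1']*r2);K=c['K'];return a*[K[0,0],K[1,1]]+[K[0,2],K[1,2]]
def ray(c,uv):
    K=c['K'];d=(np.array(uv,float)-[K[0,2],K[1,2]])/[K[0,0],K[1,1]];a=d.copy()
    for _ in range(20): a=d/(1+c['k1']*(a@a))
    T=c['camera_from_world'];R=T[:3,:3];o=-R.T@T[:3,3];return o,R.T@np.array([a[0],-a[1],-1])
def onz(c,uv,z):
    o,d=ray(c,uv);return o+d*(z-o[2])/d[2]
def crop(img,x0,y0,w,h,s,name):
    cv2.imwrite(name,cv2.resize(img[y0:y0+h,x0:x0+w],None,fx=s,fy=s,interpolation=cv2.INTER_CUBIC))
E
python3 - <<'E'
from h import *
t=cv2.imread('pics/top0.png');crop(t,215,215,125,90,6,'pics/t1.png')
crop(t,345,215,90,70,8,'pics/t2.png')
s=cv2.imread('pics/scene0.png');crop(s,270,190,120,140,4.2,'pics/s1.png')
c=eyes.calibration('top')
for uv,z in [((405,253),.03),((225,260),.0),((330,260),.0),((292,255),.13)]: print(uv,onz(c,uv,z).round(4))
E
```

```text
(405, 253) [ 0.4956 -0.1729  0.03  ]
(225, 260) [0.4858 0.2554 0.    ]
(330, 260) [0.4843 0.0031 0.    ]
(292, 255) [0.4766 0.091  0.13  ]
```

View pics/t1.png

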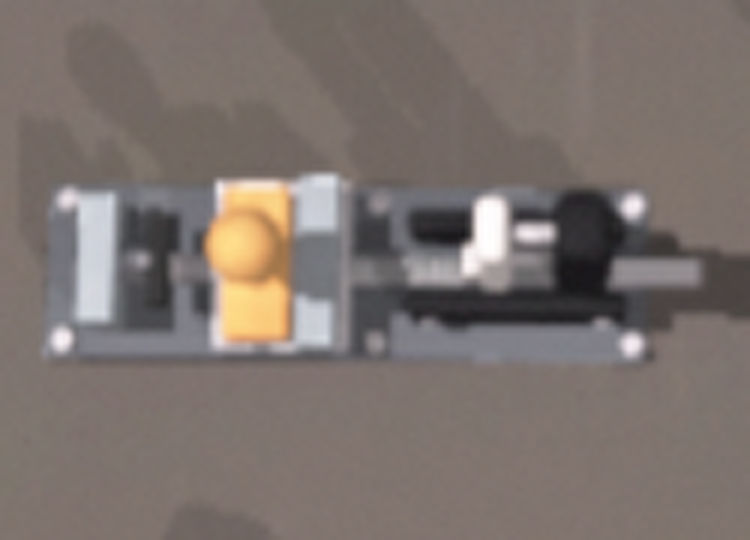

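View pics/t2.png

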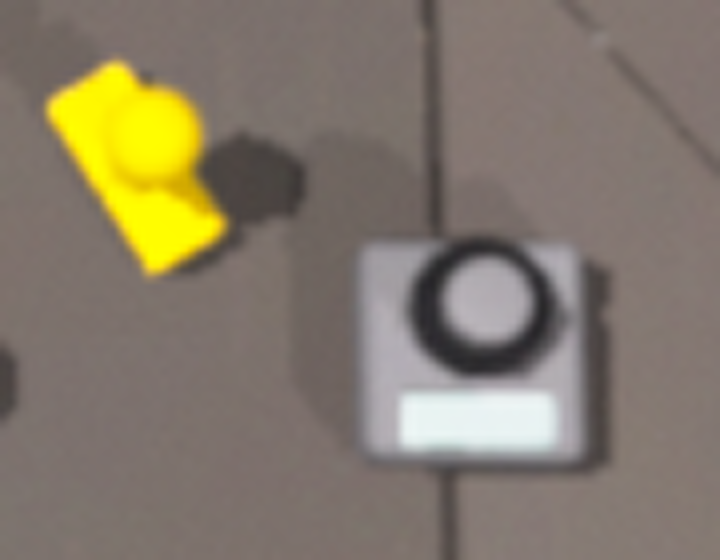

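View pics/s1.png

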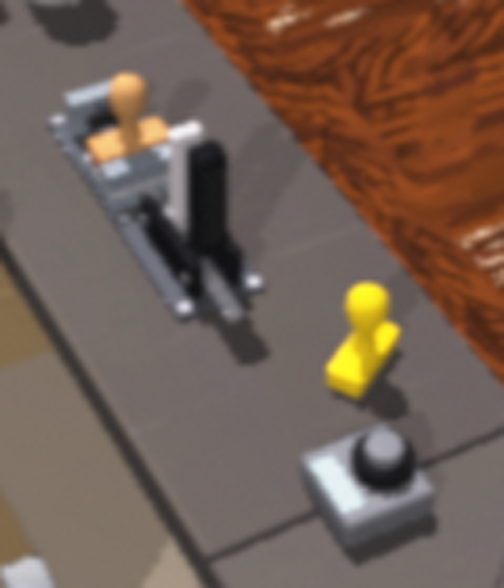

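```bash
python3 - <<'E'
from h import *
ct=eyes.calibration('top');cs=eyes.calibration('scene')
def tri(a,b):
    o1,d1=ray(ct,a);o2,d2=ray(cs,b)
    A=np.stack([d1,-d2],1);s=np.linalg.lstsq(A,o2-o1,rcond=None)[0]
    p,q=o1+s[0]*d1,o2+s[1]*d2;return ((p+q)/2).round(4),np.linalg.norm(p-q).round(4)
T=lambda x,y,x0=215,y0=215,s=6:(x0+x/s-.4,y0+y/s-.4)
S=lambda x,y:(270+x/4.2-.4,190+y/4.2-.4)
print('button',tri(T(490,303,345,215,8),S(384,445)))
print('grip',tri(T(590,215),S(208,153)))
print('trig',tri(T(490,213),S(187,131)))
print('knob',tri(T(242,245),S(128,95)))
for p,z in [((67,198),.01),((62,340),.01),((632,206),.01),((632,346),.01),((702,271),.016),((590,215),.13),((490,213),.122),((257,265),.04),((242,245),.082)]: print(p,onz(ct,T(*p),z).round(4))
for z in (.03,.035,.04,.045): print(onz(ct,T(490,303,345,215,8),z).round(4),onz(cs,S(384,445),z).round(4))
print(onz(ct,T(472,352,345,215,8),.026))
E
```

```text
button (array([ 0.495 , -0.172 ,  0.0463]), np.float64(0.0015))
grip (array([0.4855, 0.0463, 0.1265]), np.float64(0.003))
trig (array([0.4881, 0.0826, 0.1168]), np.float64(0.0029))
knob (array([0.4845, 0.1755, 0.0802]), np.float64(0.0011))
(67, 198) [0.5143 0.2526 0.01  ]
(62, 340) [0.4574 0.2532 0.01  ]
(632, 206) [0.5098 0.0274 0.01  ]
(632, 346) [0.4535 0.028  0.01  ]
(702, 271) [4.825e-01 1.000e-04 1.600e-02]
(590, 215) [0.4863 0.0459 0.13  ]
(490, 213) [0.4886 0.082  0.122 ]
(257, 265) [0.4824 0.1739 0.04  ]
(242, 245) [0.4837 0.1755 0.082 ]
[ 0.4969 -0.175   0.03  ] [ 0.5036 -0.1616  0.03  ]
[ 0.4961 -0.174   0.035 ] [ 0.5012 -0.1648  0.035 ]
[ 0.4953 -0.173   0.04  ] [ 0.4988 -0.1681  0.04  ]
[ 0.4945 -0.172   0.045 ] [ 0.4964 -0.1713  0.045 ]
[ 0.48287492 -0.16982065  0.026     ]
```

```bash
cat >> h.py <<'E'
from scipy.spatial.transform import Rotation as Ro
def pose():
    s=get_state();q=s['orientation'];return np.array(s['tcp_pos']),Ro.from_quat([q[1],q[2],q[3],q[0]]).as_matrix(),s
def to(p,yawdeg):
    """cm shift (tool axes) and wz turn to reach TCP p, tool down, tool y at yawdeg from world y (ccw)"""
    t,R,s=pose();a=np.radians(yawdeg)
    G=np.array([[-np.cos(a),-np.sin(a),0],[-np.sin(a),np.cos(a),0],[0,0,-1]]).T.T
    G=np.stack([[-np.cos(a),-np.sin(a),0],[-np.sin(a),np.cos(a),0],[0,0,-1]],1)
    rv=np.degrees(Ro.from_matrix(R.T@G).as_rotvec())
    print('clock',round(s['clock'],2),'tcp',t.round(4),'F',np.round(s['wrist_force'],2),'gap',round(s['finger_gap'],4))
    print('turn first',rv.round(2),'then shift cm',((np.array(p)-t)@G*100).round(2),' unturned shift',((np.array(p)-t)@R*100).round(2))
E
python3 - <<'E'
from h import *
t,R,s=pose();c=eyes.calibration('wrist')['camera_from_world'];o=-c[:3,:3].T@c[:3,3]
print('cam in tool',(R.T@(o-t)).round(4),'look in tool',(R.T@-c[2,:3]).round(3),'up',(R.T@c[1,:3]).round(3))
to([.45,.09,.40],-1.1); print(s['joint_pos'])
E
```

```text
cam in tool [0.0756 0.0001 0.0309] look in tool [-0.293  0.001  0.956] up [0.956 0.    0.293]
clock 0.15 tcp [0.1593 0.5524 0.404 ] F [-0.16 -0.37  0.07] gap 0.0853
turn first [ -0.08  -0.02 -14.99] then shift cm [-29.95 -45.67   0.4 ]  unturned shift [-40.75 -36.37   0.44]
[1.15041879e+00 3.13855012e-01 4.52308243e-02 1.30359030e+00
 1.58542303e-05 1.43124178e+00]
```

Emit:
carry_out([
  {"wz": -7.5},
  {"wz": -7.5},
  {"tx": -3.3,"ty": -5},
  {"tx": -3.3,"ty": -5},
  {"tx": -3.3,"ty": -5},
  {"tx": -3.3,"ty": -5},
  {"tx": -3.3,"ty": -5},
  {"tx": -3.3,"ty": -5},
  {"tx": -3.3,"ty": -5},
  {"tx": -3.3,"ty": -5},
  {"tx": -3.3,"ty": -5},
  {},
])

```text
invalid input at $.motion[0]: expected keys jaw, tx, ty, tz, wx, wy, wz
```

```bash
python3 - <<'E'
from h import *
t,R,s=pose();c=eyes.calibration('wrist');cv2.imwrite('pics/w1.png',eyes.read_camera('wrist'));np.save('w1.npy',c,allow_pickle=True);print(s['clock'],t,R.round(3))
E
```

```text
0.15 [0.15928414 0.55235292 0.40399438] [[-0.961  0.277 -0.001]
 [ 0.277  0.961 -0.001]
 [ 0.    -0.001 -1.   ]]
```

View pics/w1.png

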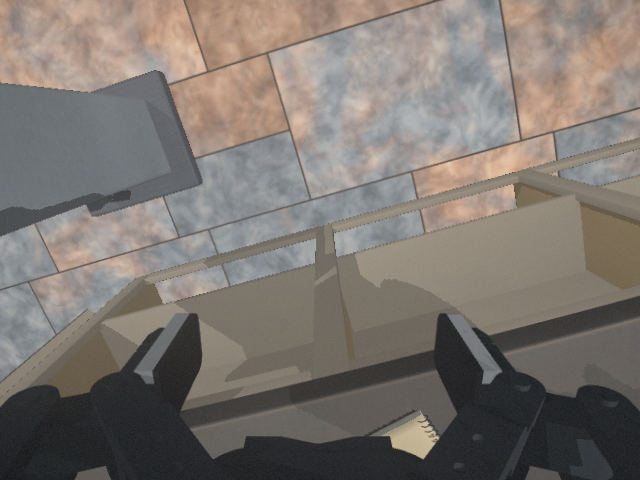

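The call was refused because every row needs all the keys. The arm hasn't moved, so the picture shows the same start view.

Emit:
carry_out([
  {"jaw": 1,"tx": 0,"ty": 0,"tz": 0,"wx": 0,"wy": 0,"wz": -7.5},
  {"jaw": 1,"tx": 0,"ty": 0,"tz": 0,"wx": 0,"wy": 0,"wz": -7.5},
  {"jaw": 1,"tx": -3.3,"ty": -5,"tz": 0,"wx": 0,"wy": 0,"wz": 0},
  {"jaw": 1,"tx": -3.3,"ty": -5,"tz": 0,"wx": 0,"wy": 0,"wz": 0},
  {"jaw": 1,"tx": -3.3,"ty": -5,"tz": 0,"wx": 0,"wy": 0,"wz": 0},
  {"jaw": 1,"tx": -3.3,"ty": -5,"tz": 0,"wx": 0,"wy": 0,"wz": 0},
  {"jaw": 1,"tx": -3.3,"ty": -5,"tz": 0,"wx": 0,"wy": 0,"wz": 0},
  {"jaw": 1,"tx": -3.3,"ty": -5,"tz": 0,"wx": 0,"wy": 0,"wz": 0},
  {"jaw": 1,"tx": -3.3,"ty": -5,"tz": 0,"wx": 0,"wy": 0,"wz": 0},
  {"jaw": 1,"tx": -3.3,"ty": -5,"tz": 0,"wx": 0,"wy": 0,"wz": 0},
  {"jaw": 1,"tx": -3.3,"ty": -5,"tz": 0,"wx": 0,"wy": 0,"wz": 0},
  {"jaw": 1,"tx": 0,"ty": 0,"tz": 0,"wx": 0,"wy": 0,"wz": 0},
  {"jaw": 1,"tx": 0,"ty": 0,"tz": 0,"wx": 0,"wy": 0,"wz": 0},
])

```text
clock: 1.82
tcp_pos: [0.4475, 0.0969, 0.4044]
orientation: [-0.001, 0.01, 1.0, 0.0]
wrist_force: [0.0, 0.1, -0.7]
finger_gap: 0.0858
```

```bash
python3 - <<'E'
from h import *
t,R,s=pose();c=eyes.calibration('wrist');cv2.imwrite('pics/w2.png',eyes.read_camera('wrist'));np.save('w2.npy',c,allow_pickle=True);print(s['clock'],t,R.round(3),np.abs(s['qvel']).max())
E
```

```text
1.825 [0.44746713 0.09685971 0.40440364] [[-1.     0.02  -0.001]
 [ 0.02   1.     0.   ]
 [ 0.001  0.    -1.   ]] 0.035455084637383845
```

View pics/w2.png

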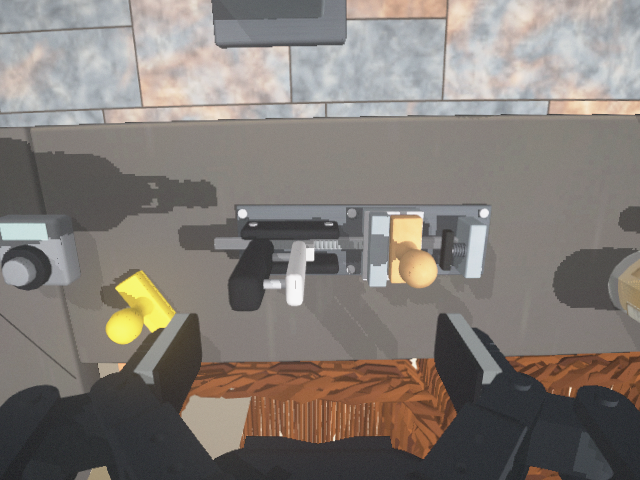

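The wrist picture shows the grip top at about (245,295), the trigger top at (294,290), the stamp knob at (418,268), the pad at (447,250), the sliding jaw at (473,250), and the button at (20,268). I'll enlarge it.

```bash
python3 - <<'E'
from h import *
t=cv2.imread('pics/w2.png');crop(t,205,195,150,120,5,'pics/w2a.png');crop(t,350,195,150,100,5,'pics/w2b.png');crop(t,0,200,90,100,6,'pics/w2c.png')
E
```

```text
(no output)
```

View pics/w2a.png

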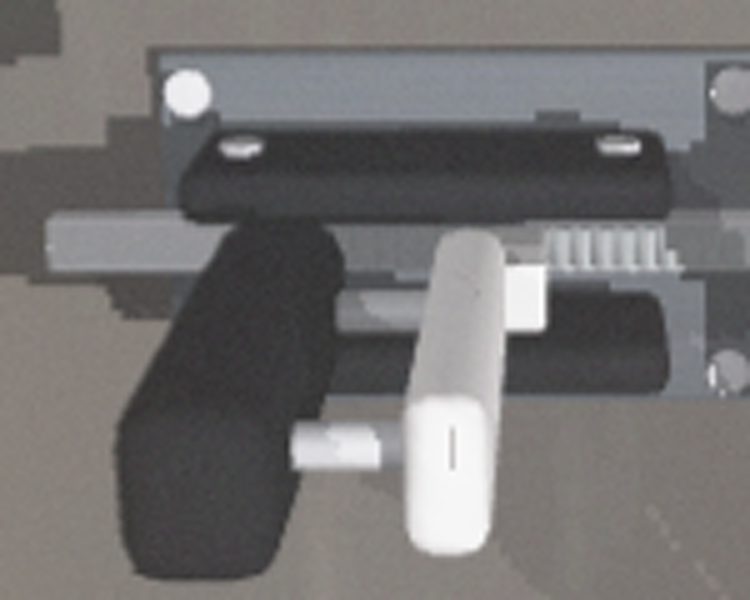

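View pics/w2b.png

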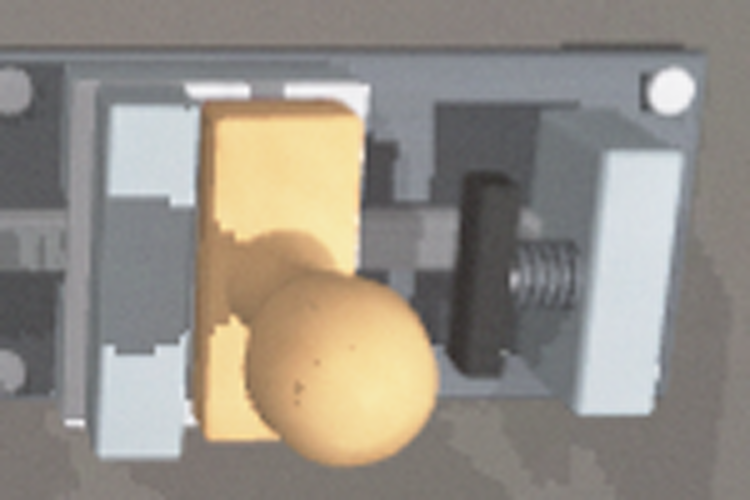

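View pics/w2c.png

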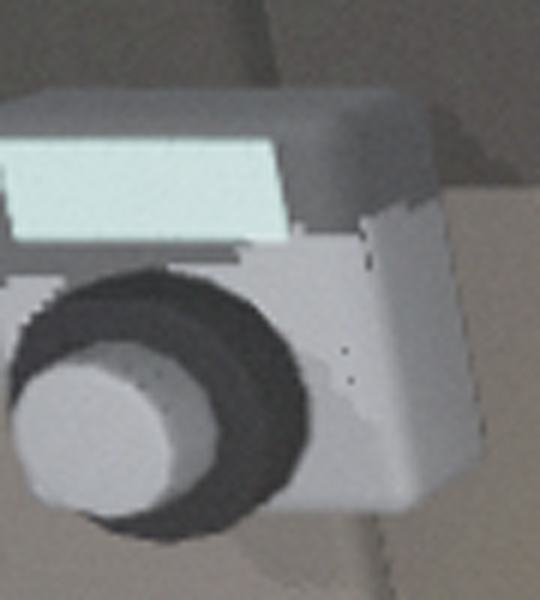

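```bash
python3 - <<'E'
from h import *
c=np.load('w2.npy',allow_pickle=True).item()
A=lambda x,y:(205+x/5-.4,195+y/5-.4)
B=lambda x,y:(350+x/5-.4,195+y/5-.4)
C=lambda x,y:(0+x/6-.4,200+y/6-.4)
def p(n,uv,z): print(n,onz(c,uv,z).round(4))
p('trig left',A(407,475),.122);p('trig right',A(494,475),.122);p('trig top',A(450,393),.122);p('trig bot',A(450,556),.122)
p('grip left',A(119,490),.13);p('grip left bottom',A(135,575),.13);p('grip right',A(292,510),.13);p('grip bot',A(200,580),.13);p('grip top',A(200,408),.13)
p('scr',A(187,93),.008);p('scr',B(669,91),.008);p('bar end',A(46,242),.012)
p('fixed top R',B(190,455),.055);p('fixedtop L',B(98,455),.055)
p('jaw top L',B(608,155),.055);p('jaw top R',B(683,155),.055)
p('pad face',B(470,180),.037);p('pad face low',B(448,370),.037);p('pad back',B(500,376),.037)
p('foot R',B(362,120),.04);p('foot L',B(205,120),.04);p('foot Lb',B(204,440),.04)
p('knob',B(343,370),.085)
for z in (.035,.04,.045,.05):p('but L',C(12,430),z);p('but R',C(170,450),z);p('but',C(93,430),z)
p('box',C(410,510),.026);p('ring',C(158,405),.03)
E
```

```text
trig left [0.4815 0.0755 0.122 ]
trig right [0.4817 0.0872 0.122 ]
trig top [0.4697 0.0817 0.122 ]
trig bot [0.4936 0.0809 0.122 ]
grip left [0.4794 0.0383 0.13  ]
grip left bottom [0.4917 0.0393 0.13  ]
grip right [0.4827 0.0609 0.13  ]
grip bot [0.4926 0.048  0.13  ]
grip top [0.4681 0.0498 0.13  ]
scr [0.4536 0.0275 0.008 ]
scr [0.4576 0.2522 0.008 ]
bar end [ 4.807e-01 -4.000e-04  1.200e-02]
fixed top R [0.5088 0.1562 0.055 ]
fixedtop L [0.5084 0.1405 0.055 ]
jaw top L [0.4572 0.2234 0.055 ]
jaw top R [0.4574 0.2358 0.055 ]
pad face [0.466  0.2066 0.037 ]
pad face low [0.5012 0.2052 0.037 ]
pad back [0.5025 0.2146 0.037 ]
foot R [0.4542 0.1864 0.04  ]
foot L [0.4537 0.1595 0.04  ]
foot Lb [0.5124 0.1613 0.04  ]
knob [0.4824 0.1738 0.085 ]
but L [ 0.497  -0.1945  0.035 ]
but R [ 0.5006 -0.1697  0.035 ]
but [ 0.4972 -0.1814  0.035 ]
but L [ 0.4951 -0.1902  0.04  ]
but R [ 0.4987 -0.1658  0.04  ]
but [ 0.4953 -0.1772  0.04  ]
but L [ 0.4933 -0.1858  0.045 ]
but R [ 0.4968 -0.1618  0.045 ]
but [ 0.4935 -0.1731  0.045 ]
but L [ 0.4914 -0.1815  0.05  ]
but R [ 0.4949 -0.1578  0.05  ]
but [ 0.4916 -0.1689  0.05  ]
box [ 0.5147 -0.1397  0.026 ]
ring [ 0.4951 -0.1739  0.03  ]
```

Emit:
carry_out([
  {"jaw": -1,"tx": -1.06,"ty": -5.38,"tz": 1,"wx": 0,"wy": 0,"wz": 0},
  {"jaw": -1,"tx": -1.06,"ty": -5.38,"tz": 1,"wx": 0,"wy": 0,"wz": 0},
  {"jaw": -1,"tx": -1.06,"ty": -5.38,"tz": 1,"wx": 0,"wy": 0,"wz": 0},
  {"jaw": -1,"tx": -1.06,"ty": -5.38,"tz": 1,"wx": 0,"wy": 0,"wz": 0},
  {"jaw": -1,"tx": -1.05,"ty": -5.38,"tz": 1,"wx": 0,"wy": 0,"wz": 0},
  {"jaw": -1,"tx": 0,"ty": 0,"tz": 4,"wx": 0,"wy": 0,"wz": 0},
  {"jaw": -1,"tx": 0,"ty": 0,"tz": 4,"wx": 0,"wy": 0,"wz": 0},
  {"jaw": -1,"tx": 0,"ty": 0,"tz": 2,"wx": 0,"wy": 0,"wz": 0},
  {"jaw": -1,"tx": 0,"ty": 0,"tz": 0,"wx": 0,"wy": 0,"wz": 0},
  {"jaw": -1,"tx": 0,"ty": 0,"tz": 0,"wx": 0,"wy": 0,"wz": 0},
  {"jaw": -1,"tx": 0,"ty": 0,"tz": 0,"wx": 0,"wy": 0,"wz": 0},
])

```text
clock: 3.25
tcp_pos: [0.4963, -0.1727, 0.2561]
orientation: [0.001, 0.009, 1.0, -0.001]
wrist_force: [-0.1, -0.2, -0.3]
finger_gap: 0.0002
```

```bash
python3 - <<'E'
from h import *
to([.4945,-.173,.222],-1.1)
c=eyes.calibration('wrist');cv2.imwrite('pics/w3.png',eyes.read_camera('wrist'))
cv2.imwrite('pics/x.png',0) if 0 else None
crop(eyes.read_camera('scene'),300,220,120,120,4.5,'pics/s3.png')
print(proj(c,[[.4945,-.173,.044]]))
E
```

```text
clock 3.25 tcp [ 0.4963 -0.1727  0.2561] F [-0.09 -0.18 -0.3 ] gap 0.0002
turn first [-0.06  0.14  0.07] then shift cm [ 0.18 -0.03  3.41]  unturned shift [ 0.18 -0.03  3.41]
[[316.43292177 277.80183187]]
```

View pics/w3.png

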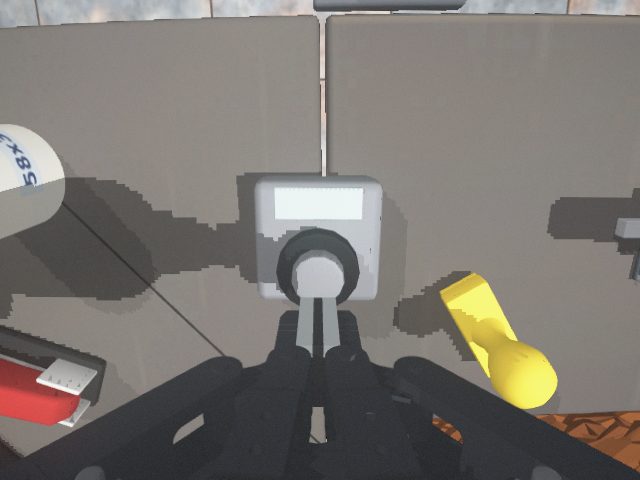

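View pics/s3.png

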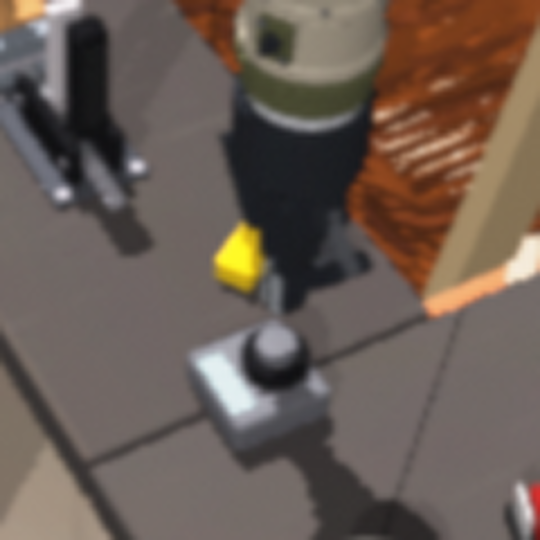

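The wrist picture shows the closed fingertips lined up with the button top at about (320,275), against a predicted (316,278). I'll press now.

Emit:
carry_out([
  {"jaw": -1,"tx": 0.2,"ty": 0,"tz": 2,"wx": 0,"wy": 0,"wz": 0},
  {"jaw": -1,"tx": 0,"ty": 0,"tz": 1,"wx": 0,"wy": 0,"wz": 0},
  {"jaw": -1,"tx": 0,"ty": 0,"tz": 0.5,"wx": 0,"wy": 0,"wz": 0},
  {"jaw": -1,"tx": 0,"ty": 0,"tz": 0.5,"wx": 0,"wy": 0,"wz": 0},
  {"jaw": -1,"tx": 0,"ty": 0,"tz": 0.3,"wx": 0,"wy": 0,"wz": 0},
  {"jaw": -1,"tx": 0,"ty": 0,"tz": 0,"wx": 0,"wy": 0,"wz": 0},
  {"jaw": -1,"tx": 0,"ty": 0,"tz": 0,"wx": 0,"wy": 0,"wz": 0},
])

```text
clock: 4.22
tcp_pos: [0.4931, -0.1727, 0.215]
orientation: [0.0, 0.009, 1.0, -0.0]
wrist_force: [-10.9, 3.7, 28.8]
finger_gap: -0.0002
```

```bash
python3 - <<'E'
from h import *
crop(eyes.read_camera('scene'),320,260,80,80,7,'pics/s4.png')
crop(eyes.read_camera('wrist'),220,150,200,180,4,'pics/w4.png')
E
```

```text
(no output)
```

View pics/s4.png

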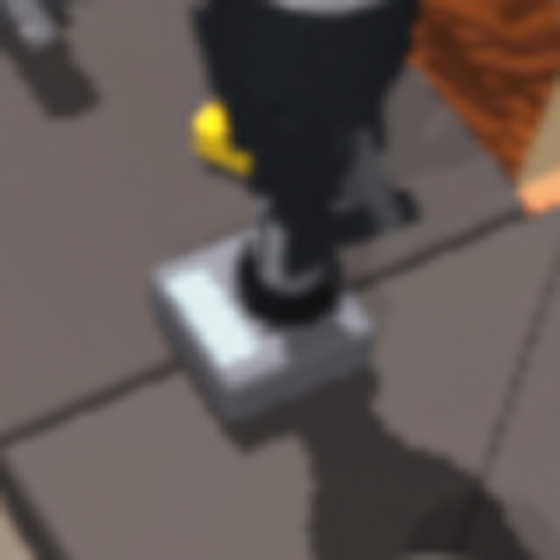

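View pics/w4.png

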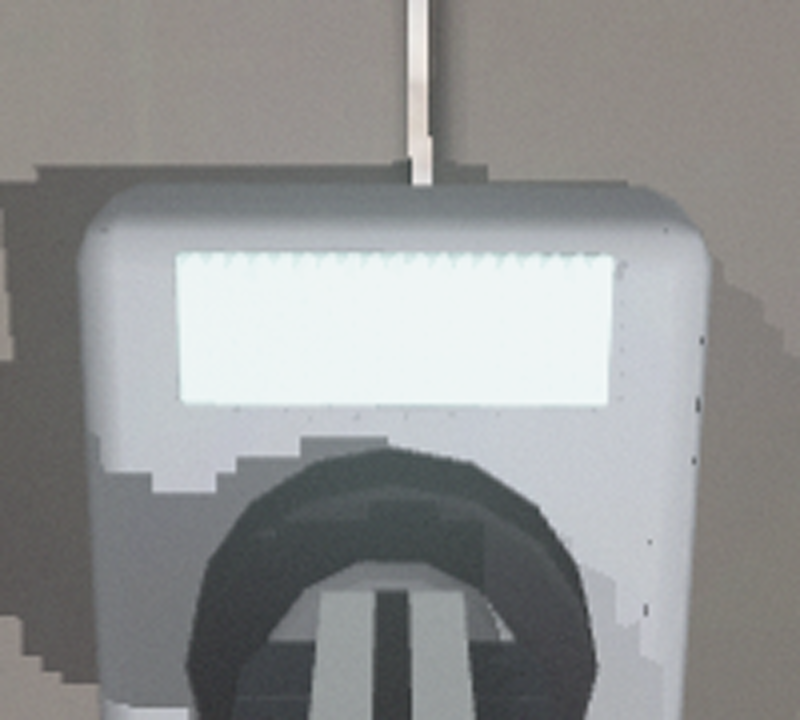

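The button looks sunk into its collar, and 28.8 N is well above the 5 N spring. I'll raise in small steps to check the travel by where the force goes to zero.

Emit:
carry_out([
  {"jaw": -1,"tx": 0,"ty": 0,"tz": -0.2,"wx": 0,"wy": 0,"wz": 0},
  {"jaw": -1,"tx": 0,"ty": 0,"tz": 0,"wx": 0,"wy": 0,"wz": 0},
])

```text
clock: 4.58
tcp_pos: [0.4933, -0.1728, 0.2153]
orientation: [0.0, 0.009, 1.0, -0.0]
wrist_force: [-6.6, 3.0, 14.1]
finger_gap: 0.0002
```

Emit:
carry_out([
  {"jaw": -1,"tx": 0,"ty": 0,"tz": -0.25,"wx": 0,"wy": 0,"wz": 0},
  {"jaw": -1,"tx": 0,"ty": 0,"tz": 0,"wx": 0,"wy": 0,"wz": 0},
])

```text
clock: 4.82
tcp_pos: [0.4935, -0.173, 0.2167]
orientation: [0.0, 0.01, 1.0, -0.0]
wrist_force: [-2.2, 1.4, 4.5]
finger_gap: -0.0002
```

Emit:
carry_out([
  {"jaw": -1,"tx": 0,"ty": 0,"tz": -0.25,"wx": 0,"wy": 0,"wz": 0},
  {"jaw": -1,"tx": 0,"ty": 0,"tz": 0,"wx": 0,"wy": 0,"wz": 0},
])

```text
clock: 5.08
tcp_pos: [0.4937, -0.173, 0.2188]
orientation: [0.0, 0.01, 1.0, -0.0]
wrist_force: [-1.4, 1.1, 3.5]
finger_gap: 0.0002
```

The force falls at the spring's own rate, from 4.5 N at 0.2167 to 3.5 N at 0.2188. So the button was fully down and is coming up. Next I lift off and go over the trigger.

Emit:
carry_out([
  {"jaw": -1,"tx": 0,"ty": 0,"tz": -4.5,"wx": 0,"wy": 0,"wz": 0},
  {"jaw": 1,"tx": 0,"ty": 0,"tz": -4.5,"wx": 0,"wy": 0,"wz": 0},
  {"jaw": 1,"tx": 0,"ty": 0,"tz": -4.5,"wx": 0,"wy": 0,"wz": 0},
  {"jaw": 1,"tx": 0.4,"ty": 5.75,"tz": 0,"wx": 0,"wy": 0,"wz": 0},
  {"jaw": 1,"tx": 0.4,"ty": 5.75,"tz": 0,"wx": 0,"wy": 0,"wz": 0},
  {"jaw": 1,"tx": 0.4,"ty": 5.75,"tz": 0,"wx": 0,"wy": 0,"wz": 0},
  {"jaw": 1,"tx": 0.4,"ty": 5.75,"tz": 0,"wx": 0,"wy": 0,"wz": 0},
  {"jaw": 1,"tx": 0,"ty": 0,"tz": 0,"wx": 0,"wy": 0,"wz": 0},
  {"jaw": 1,"tx": 0,"ty": 0,"tz": 0,"wx": 0,"wy": 0,"wz": 0},
])

```text
clock: 6.2
tcp_pos: [0.4822, 0.0574, 0.3535]
orientation: [0.0, 0.009, 1.0, -0.0]
wrist_force: [0.0, -0.1, 0.2]
finger_gap: 0.0854
```

```bash
python3 - <<'E'
from h import *
to([.4817,.057,.255],-1.1)
c=eyes.calibration('wrist');cv2.imwrite('pics/w5.png',eyes.read_camera('wrist'));np.save('w5.npy',c,allow_pickle=True)
t=eyes.read_camera('top');crop(t,380,225,50,50,8,'pics/t5.png')
E
```

```text
clock 6.2 tcp [0.4822 0.0574 0.3535] F [ 0.02 -0.09  0.24] gap 0.0854
turn first [-0.02  0.03  0.07] then shift cm [ 0.05 -0.04  9.85]  unturned shift [ 0.06 -0.03  9.85]
```

View pics/w5.png

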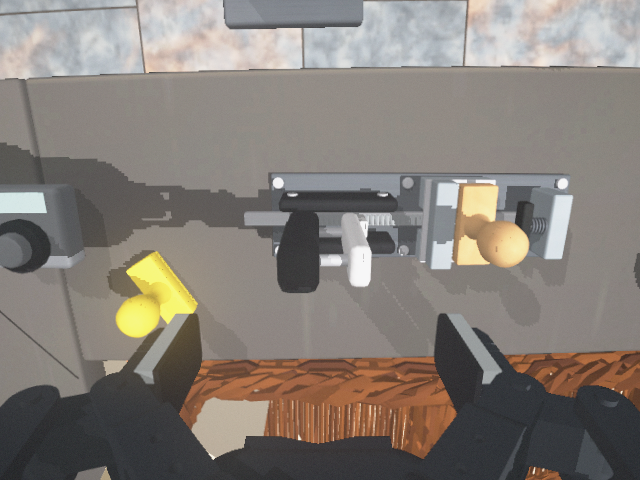

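View pics/t5.png

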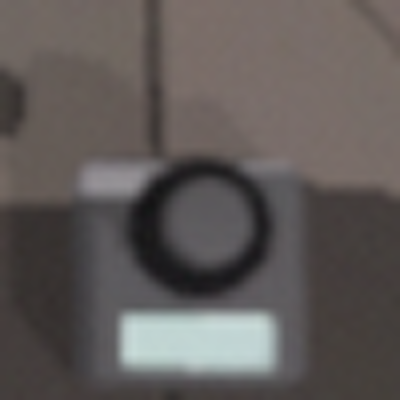

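The button is up again in the top picture, at its centre (200,225). In the wrist picture the grip and trigger tops (298,275) and (358,268) lie between the open fingers.

```bash
python3 - <<'E'
from h import *
crop(cv2.imread('pics/w5.png'),265,200,120,100,6,'pics/w5a.png');crop(cv2.imread('pics/w5.png'),420,165,160,110,5,'pics/w5b.png')
E
```

```text
(no output)
```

View pics/w5a.png

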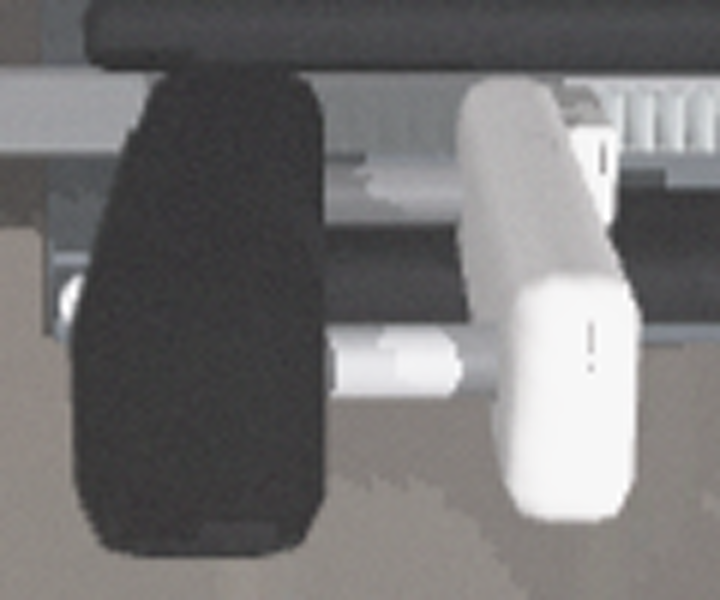

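View pics/w5b.png

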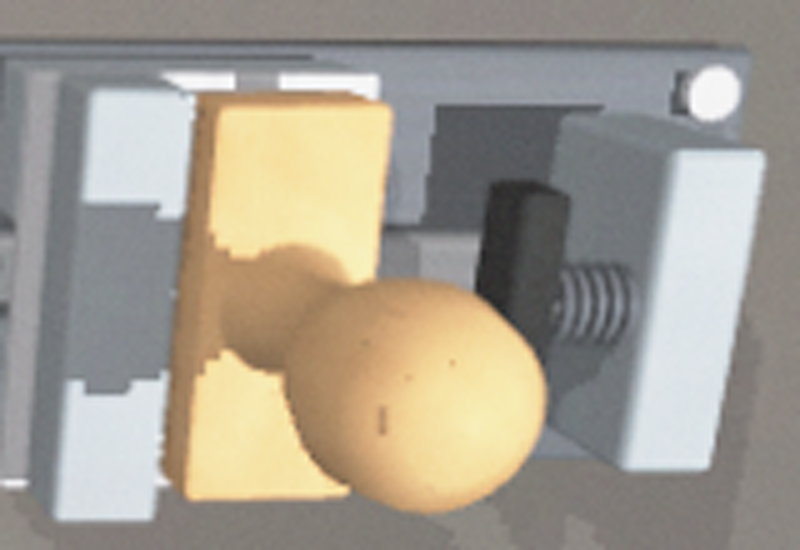

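```bash
python3 - <<'E'
from h import *
c=np.load('w5.npy',allow_pickle=True).item()
A=lambda x,y:(265+x/6-.4,200+y/6-.4)
B=lambda x,y:(420+x/5-.4,165+y/5-.4)
def p(n,uv,z): print(n,onz(c,uv,z).round(4))
p('trL',A(508,400),.122);p('trR',A(638,400),.122);p('trT',A(570,272),.122);p('trB',A(570,521),.122)
p('grL',A(74,400),.13);p('grR',A(324,400),.13);p('grB',A(200,556),.13)
p('bar end',(245,218),.012)
p('pad top face',B(492,180),.037);p('pad top back',B(568,195),.037);p('jawL',B(670,150),.055);p('jawR',B(765,150),.055)
p('footR',B(392,110),.04);p('footL',B(215,110),.04)
p('knob',B(415,395),.085)
E
```

```text
trL [0.4818 0.0745 0.122 ]
trR [0.482 0.086 0.122]
trT [0.47   0.0799 0.122 ]
trB [0.4934 0.0802 0.122 ]
grL [0.4781 0.0372 0.13  ]
grR [0.4785 0.0583 0.13  ]
grB [0.4927 0.0474 0.13  ]
bar end [0.4808 0.0005 0.012 ]
pad top face [0.4653 0.2034 0.037 ]
pad top back [0.4677 0.215  0.037 ]
jawL [0.4578 0.2186 0.055 ]
jawR [0.4579 0.2319 0.055 ]
footR [0.4544 0.1862 0.04  ]
footL [0.4541 0.1608 0.04  ]
knob [0.4825 0.1728 0.085 ]
```

Emit:
carry_out([
  {"jaw": 1,"tx": 0.05,"ty": -0.06,"tz": 4,"wx": 0,"wy": 0,"wz": 0},
  {"jaw": 1,"tx": 0,"ty": 0,"tz": 3,"wx": 0,"wy": 0,"wz": 0},
  {"jaw": 1,"tx": 0,"ty": 0,"tz": 2,"wx": 0,"wy": 0,"wz": 0},
  {"jaw": 0.6,"tx": 0,"ty": 0,"tz": 0.85,"wx": 0,"wy": 0,"wz": 0},
  {"jaw": 0.6,"tx": 0,"ty": 0,"tz": 0,"wx": 0,"wy": 0,"wz": 0},
  {"jaw": 0.6,"tx": 0,"ty": 0,"tz": 0,"wx": 0,"wy": 0,"wz": 0},
  {"jaw": 0.6,"tx": 0,"ty": 0,"tz": 0,"wx": 0,"wy": 0,"wz": 0},
], force=40)

```text
clock: 7.18
tcp_pos: [0.4819, 0.0566, 0.2561]
orientation: [0.001, 0.01, 1.0, 0.0]
wrist_force: [-0.4, 0.5, 0.3]
finger_gap: 0.0685
```

```bash
python3 - <<'E'
from h import *
to([.4818,.0568,.255],-1.1)
c=eyes.calibration('wrist');cv2.imwrite('pics/w6.png',eyes.read_camera('wrist'));np.save('w6.npy',c,allow_pickle=True)
E
```

```text
clock 7.17 tcp [0.4819 0.0566 0.2561] F [-0.39  0.48  0.3 ] gap 0.0685
turn first [0.  0.1 0. ] then shift cm [0.01 0.02 0.11]  unturned shift [0.01 0.02 0.11]
```

View pics/w6.png

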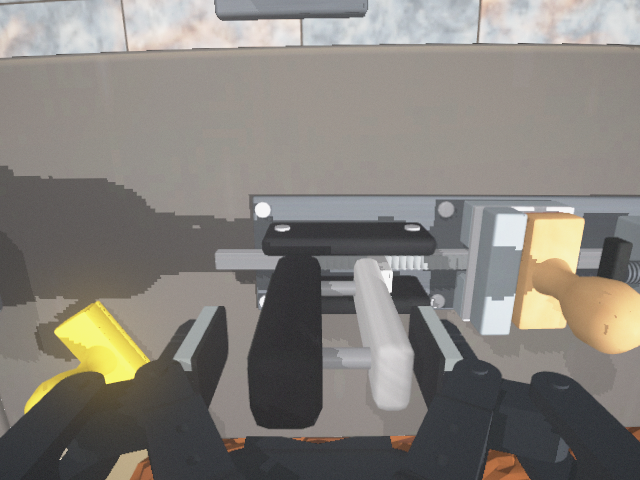

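The fingers straddle the grip and trigger. The bar end is at (216,260) and the pad at (615,258), so both serve as gauges. First squeeze.

Emit:
carry_out([
  {"jaw": 0.4,"tx": 0,"ty": 0,"tz": 0,"wx": 0,"wy": 0,"wz": 0},
  {"jaw": 0.2,"tx": 0,"ty": 0,"tz": 0,"wx": 0,"wy": 0,"wz": 0},
  {"jaw": 0.0,"tx": 0,"ty": 0,"tz": 0,"wx": 0,"wy": 0,"wz": 0},
  {"jaw": -0.12,"tx": 0,"ty": 0,"tz": 0,"wx": 0,"wy": 0,"wz": 0},
  {"jaw": -0.12,"tx": 0,"ty": 0,"tz": 0,"wx": 0,"wy": 0,"wz": 0},
  {"jaw": -0.12,"tx": 0,"ty": 0,"tz": 0,"wx": 0,"wy": 0,"wz": 0},
  {"jaw": -0.12,"tx": 0,"ty": 0,"tz": 0,"wx": 0,"wy": 0,"wz": 0},
  {"jaw": -0.12,"tx": 0,"ty": 0,"tz": 0,"wx": 0,"wy": 0,"wz": 0},
], force=40)

```text
clock: 8.22
tcp_pos: [0.4817, 0.0559, 0.2569]
orientation: [0.001, 0.01, 1.0, -0.001]
wrist_force: [-3.4, -7.1, 11.2]
finger_gap: 0.0385
```

```bash
python3 - <<'E'
from h import *
to([.4818,.0568,.255],-1.1)
c=eyes.calibration('wrist');cv2.imwrite('pics/w7.png',eyes.read_camera('wrist'));np.save('w7.npy',c,allow_pickle=True)
E
```

```text
clock 8.22 tcp [0.4817 0.0559 0.2569] F [-3.4  -7.05 11.19] gap 0.0385
turn first [-0.17  0.11 -0.03] then shift cm [-0.01  0.09  0.19]  unturned shift [-0.01  0.1   0.19]
```

View pics/w7.png

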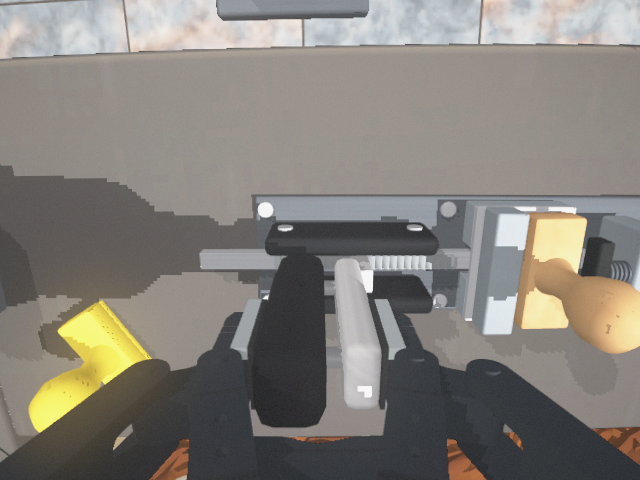

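```bash
cat >> h.py <<'E'
def barend(img,c,r0=253,r1=266,x0=150,x1=235):
    g=cv2.cvtColor(img,cv2.COLOR_BGR2GRAY).astype(float)[r0:r1,x0:x1].mean(0)
    g=cv2.GaussianBlur(g[None],(0,0),1.2)[0];d=np.gradient(g);i=int(np.argmax(d))
    a,b,e=d[i-1],d[i],d[i+1];u=x0+i+.5*(a-e)/(a-2*b+e)
    return u,d[i],onz(c,(u,(r0+r1-1)/2),.016)
E
python3 - <<'E'
from h import *
for n in '67':
    c=np.load(f'w{n}.npy',allow_pickle=True).item();im=cv2.imread(f'pics/w{n}.png');print(barend(im,c))
    crop(im,450,190,190,180,4,f'pics/w{n}b.png')
E
```

```text
(np.float64(214.78967826358073), np.float64(19.112394684857932), array([0.47923534, 0.00062648, 0.016     ]))
(np.float64(199.47458773056755), np.float64(17.825607146701678), array([ 0.47920012, -0.00960305,  0.016     ]))
```

View pics/w7b.png

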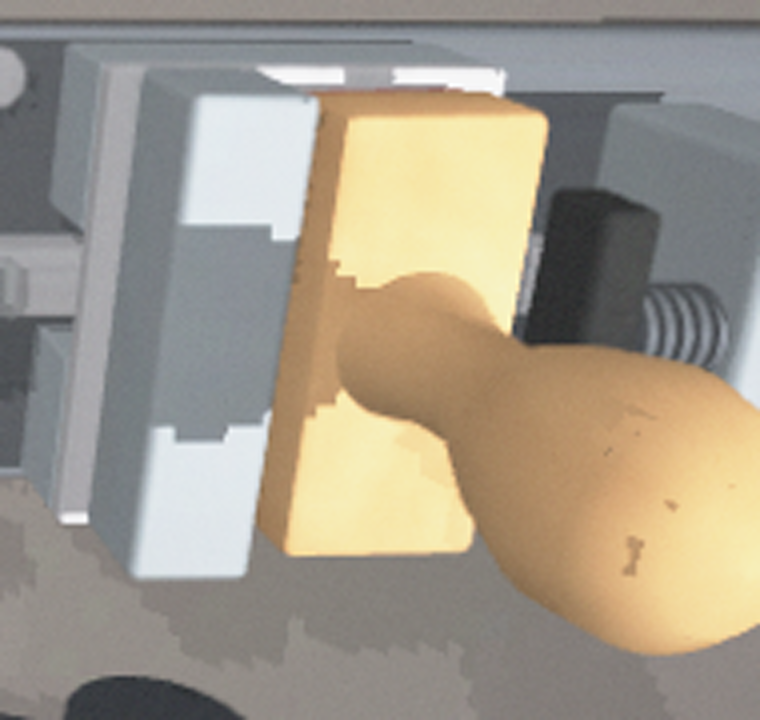

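Squeeze 1 moved the bar 10.2 mm, and the foot, pad and spring are visible in the crop. I'll release and do squeeze 2. It can't over-press, since the jaw stays at 31 mm or less.

Emit:
carry_out([
  {"jaw": 0.2,"tx": 0,"ty": 0,"tz": 0,"wx": 0,"wy": 0,"wz": 0},
  {"jaw": 0.6,"tx": 0,"ty": 0,"tz": 0,"wx": 0,"wy": 0,"wz": 0},
  {"jaw": 0.6,"tx": 0,"ty": 0,"tz": 0,"wx": 0,"wy": 0,"wz": 0},
  {"jaw": 0.6,"tx": 0,"ty": 0,"tz": 0,"wx": 0,"wy": 0,"wz": 0},
  {"jaw": 0.6,"tx": 0,"ty": 0,"tz": 0,"wx": 0,"wy": 0,"wz": 0},
])

```text
clock: 8.9
tcp_pos: [0.4814, 0.0567, 0.2551]
orientation: [-0.0, 0.009, 1.0, -0.0]
wrist_force: [0.3, -0.0, -0.2]
finger_gap: 0.0683
```

```bash
python3 - <<'E'
from h import *
to([.4818,.0568,.255],-1.1)
c=eyes.calibration('wrist');im=eyes.read_camera('wrist');cv2.imwrite('pics/w8.png',im);np.save('w8.npy',c,allow_pickle=True)
print(barend(im,c)); crop(im,450,190,190,180,4,f'pics/w8b.png')
E
```

```text
clock 8.9 tcp [0.4814 0.0567 0.2551] F [ 0.27 -0.05 -0.2 ] gap 0.0683
turn first [-0.   -0.01  0.01] then shift cm [-0.04  0.01  0.01]  unturned shift [-0.04  0.01  0.01]
(np.float64(195.9234588047656), np.float64(17.698002578190618), array([ 0.477773  , -0.00942596,  0.016     ]))
```

View pics/w8.png

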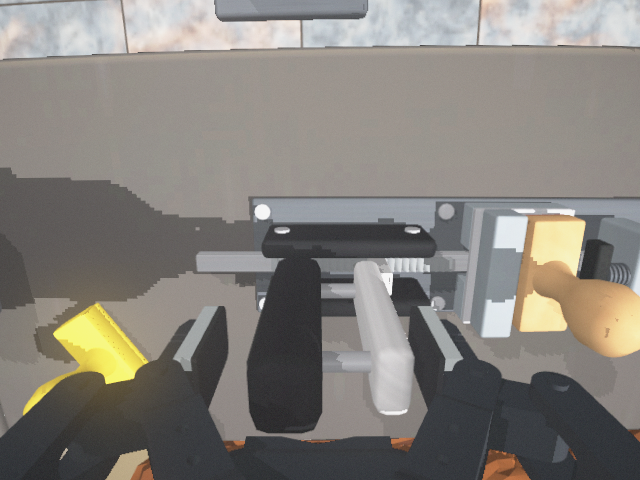

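The trigger sprang back to (385,385) and the bar stayed put with its end at 196. Squeeze 2.

Emit:
carry_out([
  {"jaw": 0.4,"tx": 0,"ty": 0,"tz": 0,"wx": 0,"wy": 0,"wz": 0},
  {"jaw": 0.2,"tx": 0,"ty": 0,"tz": 0,"wx": 0,"wy": 0,"wz": 0},
  {"jaw": 0.0,"tx": 0,"ty": 0,"tz": 0,"wx": 0,"wy": 0,"wz": 0},
  {"jaw": -0.08,"tx": 0,"ty": 0,"tz": 0,"wx": 0,"wy": 0,"wz": 0},
  {"jaw": -0.1,"tx": 0,"ty": 0,"tz": 0,"wx": 0,"wy": 0,"wz": 0},
  {"jaw": -0.1,"tx": 0,"ty": 0,"tz": 0,"wx": 0,"wy": 0,"wz": 0},
  {"jaw": -0.1,"tx": 0,"ty": 0,"tz": 0,"wx": 0,"wy": 0,"wz": 0},
], force=40)

```text
clock: 9.82
tcp_pos: [0.4815, 0.0559, 0.2564]
orientation: [0.001, 0.01, 1.0, -0.001]
wrist_force: [-3.4, -5.7, 9.3]
finger_gap: 0.0388
```

```bash
python3 - <<'E'
from h import *
to([.4818,.0568,.255],-1.1)
c=eyes.calibration('wrist');im=eyes.read_camera('wrist');cv2.imwrite('pics/w9.png',im);np.save('w9.npy',c,allow_pickle=True)
print(barend(im,c)); crop(im,450,190,190,180,4,f'pics/w9b.png')
E
```

```text
clock 9.82 tcp [0.4815 0.0559 0.2564] F [-3.42 -5.69  9.26] gap 0.0388
turn first [-0.14  0.07 -0.03] then shift cm [-0.02  0.09  0.14]  unturned shift [-0.02  0.09  0.14]
(np.float64(185.12980835940115), np.float64(18.299343187488986), array([ 0.47860275, -0.01725325,  0.016     ]))
```

View pics/w9.png

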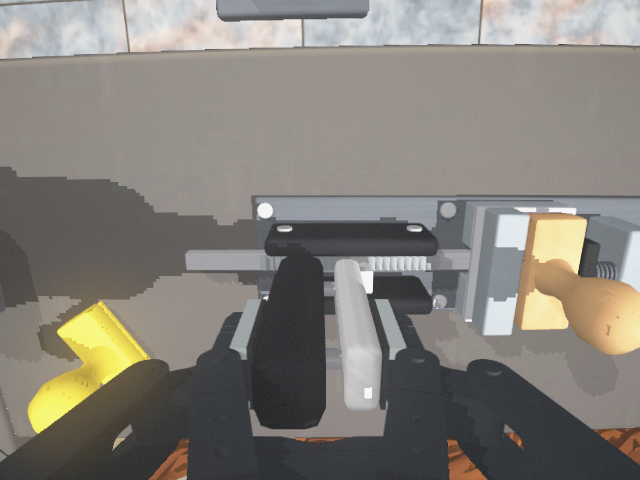

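View pics/w9b.png

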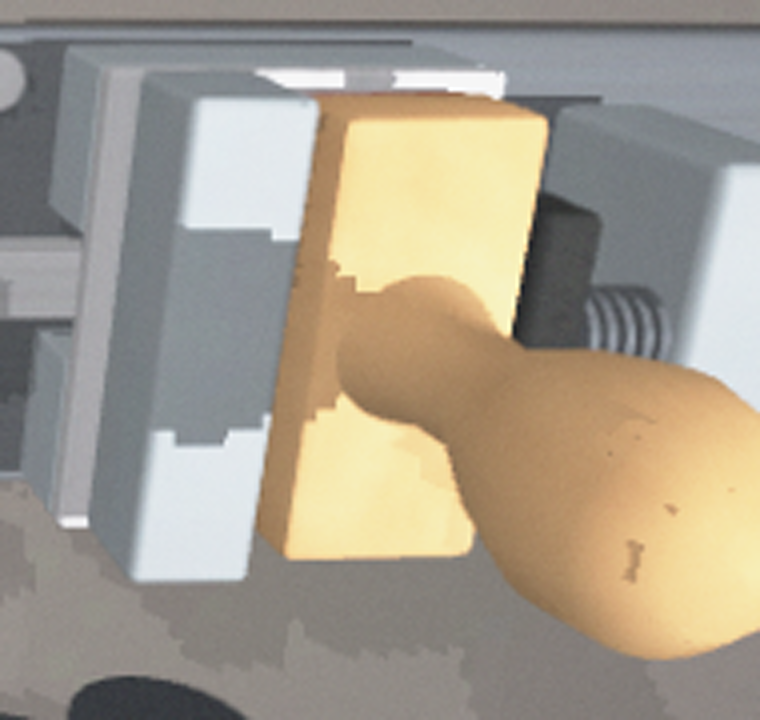

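```bash
python3 - <<'E'
from h import *
B=lambda x,y:(450+x/4-.4,190+y/4-.4)
c7=np.load('w7.npy',allow_pickle=True).item();c9=np.load('w9.npy',allow_pickle=True).item()
def p(n,c,uv,z): print(n,onz(c,B(*uv),z).round(4))
p('7 pad back top',c7,(660,210),.037);p('7 pad face top',c7,(555,190),.037);p('7 face low',c7,(525,340),.037)
p('9 pad back top',c9,(601,212),.037)
for n,c in(('7',c7),('9',c9)): p(n+' foot R top',c,(548,118),.04);p(n+' foot R top2',c,(514,340),.04);p(n+' foot L top',c,(348,115),.04);p(n+' foot L',c,(287,550),.04)
p('9 jaw front',c9,(720,165),.055);p('7 jaw front base?',c7,(612,105),.055)
p('9 jaw front',c9,(560,105),.055)
p('fixed top R',c9,(318,100),.055);p('fixed top R low',c9,(247,578),.055);p('fixed L low',c9,(133,578),.055)
for z in (.046,.05,.055,.06):print(z,onz(c9,B(318,100),z).round(4),onz(c9,B(247,578),z).round(4))
# foot bottom-left
p('foot L bottom edge',c9,(262,530),.022)
E
```

```text
7 pad back top [0.467  0.2047 0.037 ]
7 pad face top [0.4642 0.1905 0.037 ]
7 face low [0.4841 0.1902 0.037 ]
9 pad back top [0.4668 0.1969 0.037 ]
7 foot R top [0.4542 0.1859 0.04  ]
7 foot R top2 [0.4829 0.1866 0.04  ]
7 foot L top [0.4534 0.161  0.04  ]
7 foot L [0.5117 0.1614 0.04  ]
9 foot R top [0.4538 0.1858 0.04  ]
9 foot R top2 [0.4824 0.1865 0.04  ]
9 foot L top [0.453 0.161 0.04 ]
9 foot L [0.5112 0.1613 0.04  ]
9 jaw front [0.4557 0.1966 0.055 ]
7 jaw front base? [0.4489 0.1826 0.055 ]
9 jaw front [0.4485 0.1765 0.055 ]
fixed top R [0.4475 0.149  0.055 ]
fixed top R low [0.5063 0.1485 0.055 ]
fixed L low [0.5059 0.1346 0.055 ]
0.046 [0.4497 0.1538 0.046 ] [0.5116 0.1533 0.046 ]
0.05 [0.4487 0.1517 0.05  ] [0.5093 0.1512 0.05  ]
0.055 [0.4475 0.149  0.055 ] [0.5063 0.1485 0.055 ]
0.06 [0.4463 0.1463 0.06  ] [0.5034 0.1459 0.06  ]
foot L bottom edge [0.5181 0.1673 0.022 ]
```

The pad is about 2.3 mm from the foot and the stamp hasn't moved yet, so the jaw stands at roughly 26–28 mm. One more full squeeze gives at most about 3.7 mm of pad travel. Release and squeeze 3.

Emit:
carry_out([
  {"jaw": 0.2,"tx": 0,"ty": 0,"tz": 0,"wx": 0,"wy": 0,"wz": 0},
  {"jaw": 0.6,"tx": 0,"ty": 0,"tz": 0,"wx": 0,"wy": 0,"wz": 0},
  {"jaw": 0.6,"tx": 0,"ty": 0,"tz": 0,"wx": 0,"wy": 0,"wz": 0},
  {"jaw": 0.6,"tx": 0,"ty": 0,"tz": 0,"wx": 0,"wy": 0,"wz": 0},
  {"jaw": 0.6,"tx": 0,"ty": 0,"tz": 0,"wx": 0,"wy": 0,"wz": 0},
  {"jaw": 0.4,"tx": 0,"ty": 0,"tz": 0,"wx": 0,"wy": 0,"wz": 0},
  {"jaw": 0.3,"tx": 0,"ty": 0,"tz": 0,"wx": 0,"wy": 0,"wz": 0},
  {"jaw": 0.2,"tx": 0,"ty": 0,"tz": 0,"wx": 0,"wy": 0,"wz": 0},
  {"jaw": 0.1,"tx": 0,"ty": 0,"tz": 0,"wx": 0,"wy": 0,"wz": 0},
  {"jaw": 0.0,"tx": 0,"ty": 0,"tz": 0,"wx": 0,"wy": 0,"wz": 0},
  {"jaw": -0.06,"tx": 0,"ty": 0,"tz": 0,"wx": 0,"wy": 0,"wz": 0},
  {"jaw": -0.1,"tx": 0,"ty": 0,"tz": 0,"wx": 0,"wy": 0,"wz": 0},
  {"jaw": -0.1,"tx": 0,"ty": 0,"tz": 0,"wx": 0,"wy": 0,"wz": 0},
  {"jaw": -0.1,"tx": 0,"ty": 0,"tz": 0,"wx": 0,"wy": 0,"wz": 0},
], force=40)

```text
clock: 11.62
tcp_pos: [0.4816, 0.0559, 0.2565]
orientation: [0.001, 0.01, 1.0, -0.001]
wrist_force: [-3.7, -4.6, 11.5]
finger_gap: 0.0389
```

```bash
python3 - <<'E'
from h import *
to([.4818,.0568,.255],-1.1)
c=eyes.calibration('wrist');im=eyes.read_camera('wrist');cv2.imwrite('pics/w10.png',im);np.save('w10.npy',c,allow_pickle=True)
print(barend(im,c,x0=130)); crop(im,450,190,190,180,4,f'pics/w10b.png')
E
```

```text
clock 11.62 tcp [0.4816 0.0559 0.2565] F [-3.66 -4.62 11.5 ] gap 0.0389
turn first [-0.14  0.08 -0.03] then shift cm [-0.02  0.09  0.15]  unturned shift [-0.02  0.09  0.15]
(np.float64(171.88072941864166), np.float64(19.274482448654048), array([ 0.47852463, -0.02469044,  0.016     ]))
```

View pics/w10.png

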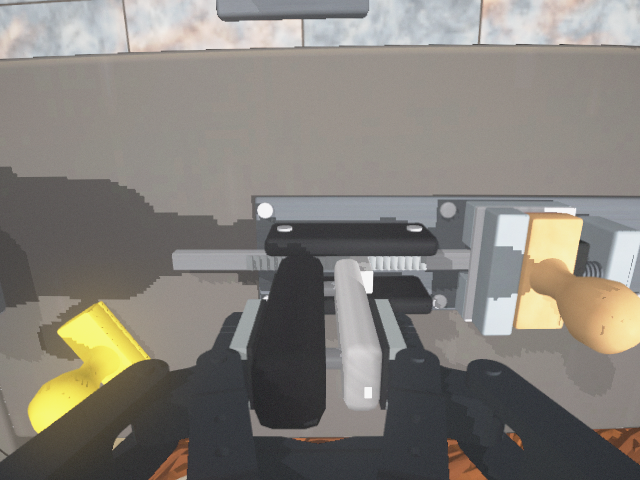

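View pics/w10b.png

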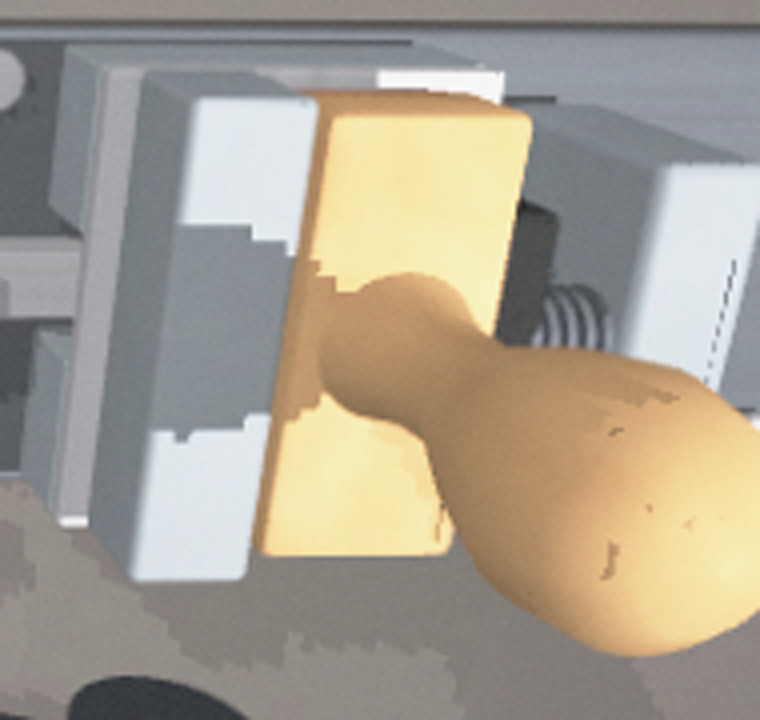

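```bash
python3 - <<'E'
from h import *
B=lambda x,y:(450+x/4-.4,190+y/4-.4)
c9=np.load('w9.npy',allow_pickle=True).item();c10=np.load('w10.npy',allow_pickle=True).item()
c7=np.load('w7.npy',allow_pickle=True).item()
def p(n,c,uv,z): print(n,onz(c,B(*uv),z).round(4))
p('9 pad back',c9,(601,212),.037);p('10 pad back',c10,(557,212),.037)
p('9 foot R',c9,(548,118),.04);p('10 foot R',c10,(532,118),.04);p('10 foot L low',c10,(263,550),.04);p('10 foot L top',c10,(330,115),.04)
for z in(.055,.06,.065):
  p('9 jaw front top',c9,(722,165),z);p('10 jaw front top',c10,(664,165),z)
a=cv2.imread('pics/w9.png');b=cv2.imread('pics/w10.png');f=cv2.imread('pics/w7.png')
crop(np.hstack([f[225:290,570:640],a[225:290,570:640],b[225:290,570:640]]),0,0,210,65,3.8,'pics/cmp.png')
# row profiles for shift estimate via phase of knob
g=lambda i:cv2.cvtColor(i,cv2.COLOR_BGR2GRAY).astype(np.float32)
h=lambda r0,r1,x0,x1:cv2.matchTemplate(g(b)[r0:r1,x0-25:x1],g(a)[r0:r1,x0:x1],cv2.TM_CCOEFF_NORMED)
for nm,w in (('foot',(215,250,575,592)),('knobleft',(280,345,545,600)),('jawtop',(228,245,615,640))):
    m=h(*w)[0];i=int(m.argmax());print(nm,i-25,m[i])
E
```

```text
9 pad back [0.4668 0.1969 0.037 ]
10 pad back [0.4667 0.1913 0.037 ]
9 foot R [0.4538 0.1858 0.04  ]
10 foot R [0.4538 0.1839 0.04  ]
10 foot L low [0.5112 0.1582 0.04  ]
10 foot L top [0.453  0.1589 0.04  ]
9 jaw front top [0.4557 0.1968 0.055 ]
10 jaw front top [0.4556 0.19   0.055 ]
9 jaw front top [0.4542 0.1927 0.06  ]
10 jaw front top [0.4542 0.1862 0.06  ]
9 jaw front top [0.4528 0.1886 0.065 ]
10 jaw front top [0.4527 0.1823 0.065 ]
foot -4 0.96699595
knobleft -5 0.9860772
jawtop -15 0.99835706
```

View pics/cmp.png

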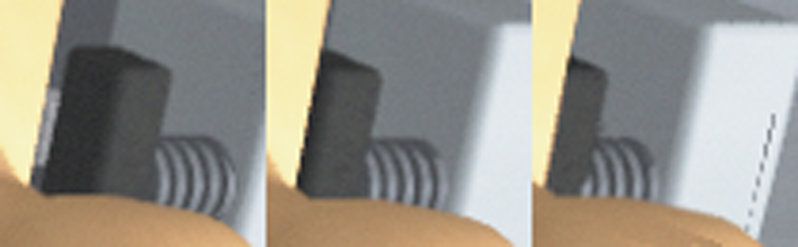

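The stamp now sits against the fixed jaw, with the foot's left face at 0.1586 and the fixed face at 0.1587. The pad is in by about 2.1 mm. Two more teeth would crush the joint, so I'll release only about 6 mm of trigger to gain a single tooth, then squeeze to about 5.5 mm.

Emit:
carry_out([
  {"jaw": 0.05,"tx": 0,"ty": 0,"tz": 0,"wx": 0,"wy": 0,"wz": 0},
  {"jaw": 0.155,"tx": 0,"ty": 0,"tz": 0,"wx": 0,"wy": 0,"wz": 0},
  {"jaw": 0.155,"tx": 0,"ty": 0,"tz": 0,"wx": 0,"wy": 0,"wz": 0},
  {"jaw": 0.155,"tx": 0,"ty": 0,"tz": 0,"wx": 0,"wy": 0,"wz": 0},
  {"jaw": 0.155,"tx": 0,"ty": 0,"tz": 0,"wx": 0,"wy": 0,"wz": 0},
], force=40)

```text
clock: 12.3
tcp_pos: [0.4816, 0.0568, 0.2553]
orientation: [0.0, 0.009, 1.0, 0.0]
wrist_force: [0.6, 4.1, 2.4]
finger_gap: 0.0494
```

```bash
python3 - <<'E'
from h import *
to([.4818,.0568,.255],-1.1)
c=eyes.calibration('wrist');im=eyes.read_camera('wrist');cv2.imwrite('pics/w11.png',im);np.save('w11.npy',c,allow_pickle=True)
print(barend(im,c,x0=130)); crop(im,230,240,200,190,3,f'pics/w11a.png');crop(im,450,190,190,180,4,f'pics/w11b.png')
E
```

```text
clock 12.3 tcp [0.4816 0.0568 0.2553] F [0.61 4.07 2.41] gap 0.0494
turn first [0.02 0.03 0.02] then shift cm [-0.02 -0.    0.03]  unturned shift [-0.02 -0.    0.03]
(np.float64(168.82896511090001), np.float64(18.244133498484373), array([ 0.47787172, -0.02427937,  0.016     ]))
```

View pics/w11a.png

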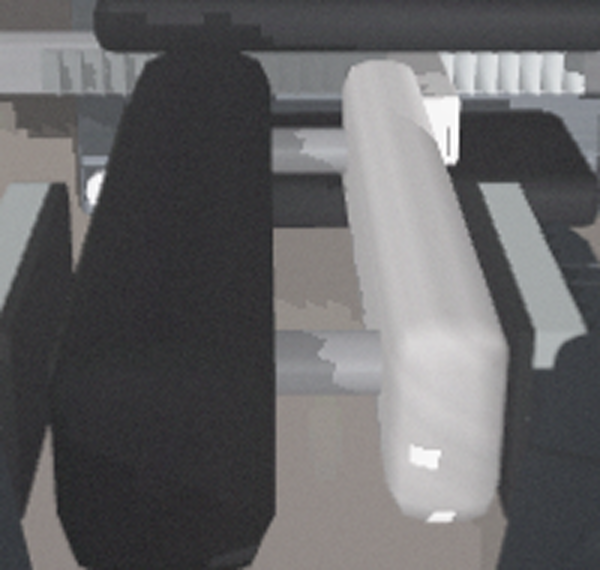

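View pics/w11b.png

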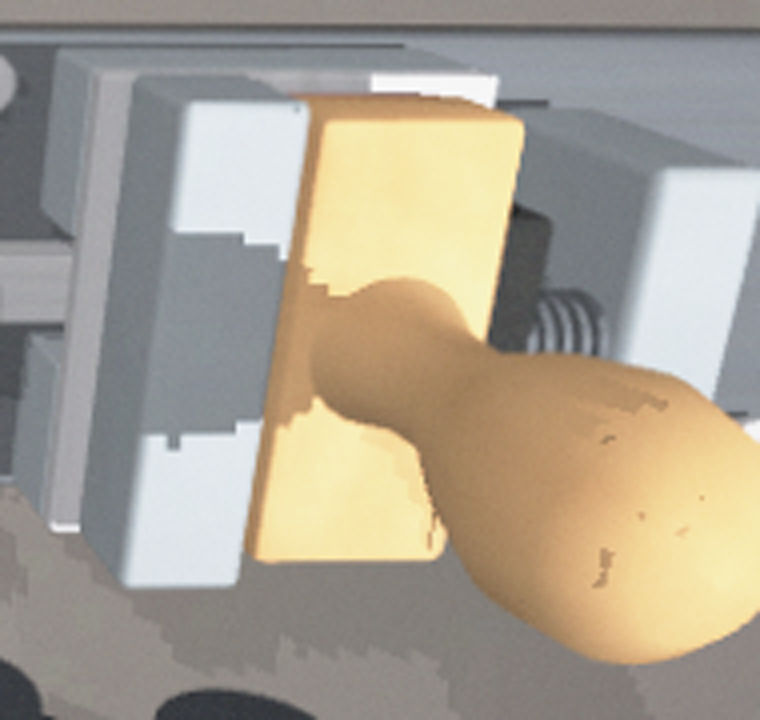

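The right finger alone holds the trigger. Fy of 4.1 N against the return spring gives a squeeze of about 4.3 mm, which matches the geometry. The pawl has passed exactly one tooth. I'll squeeze one-sided in small steps so that the wrist force measures the clamping force.

Emit:
carry_out([
  {"jaw": 0.1,"tx": 0,"ty": 0,"tz": 0,"wx": 0,"wy": 0,"wz": 0},
  {"jaw": 0.055,"tx": 0,"ty": 0,"tz": 0,"wx": 0,"wy": 0,"wz": 0},
  {"jaw": 0.055,"tx": 0,"ty": 0,"tz": 0,"wx": 0,"wy": 0,"wz": 0},
  {"jaw": -0.015,"tx": 0,"ty": 0.15,"tz": 0,"wx": 0,"wy": 0,"wz": 0},
  {"jaw": -0.015,"tx": 0,"ty": 0,"tz": 0,"wx": 0,"wy": 0,"wz": 0},
  {"jaw": -0.015,"tx": 0,"ty": 0,"tz": 0,"wx": 0,"wy": 0,"wz": 0},
], force=40)

```text
clock: 13.1
tcp_pos: [0.4816, 0.0575, 0.2556]
orientation: [0.0, 0.01, 1.0, -0.001]
wrist_force: [-1.1, -1.3, 5.6]
finger_gap: 0.0422
```

Emit:
carry_out([
  {"jaw": -0.06,"tx": 0,"ty": 0,"tz": 0,"wx": 0,"wy": 0,"wz": 0},
  {"jaw": -0.06,"tx": 0,"ty": 0,"tz": 0,"wx": 0,"wy": 0,"wz": 0},
  {"jaw": -0.06,"tx": 0,"ty": 0,"tz": 0,"wx": 0,"wy": 0,"wz": 0},
], force=40)

```text
clock: 13.48
tcp_pos: [0.4816, 0.0569, 0.2559]
orientation: [0.0, 0.01, 1.0, -0.002]
wrist_force: [-1.9, -5.4, 8.4]
finger_gap: 0.0405
```

```bash
python3 - <<'E'
from h import *
to([.4818,.0568,.255],-1.1)
c=eyes.calibration('wrist');im=eyes.read_camera('wrist');cv2.imwrite('pics/w12.png',im);np.save('w12.npy',c,allow_pickle=True)
print(barend(im,c,x0=130)); crop(im,450,190,190,180,4,f'pics/w12b.png')
E
```

```text
clock 13.47 tcp [0.4816 0.0569 0.2559] F [-1.87 -5.37  8.39] gap 0.0405
turn first [-0.22  0.04 -0.07] then shift cm [-0.02 -0.01  0.09]  unturned shift [-0.02 -0.01  0.09]
(np.float64(166.66657092476925), np.float64(18.518781815483194), array([ 0.47808465, -0.02676816,  0.016     ]))
```

View pics/w12b.png

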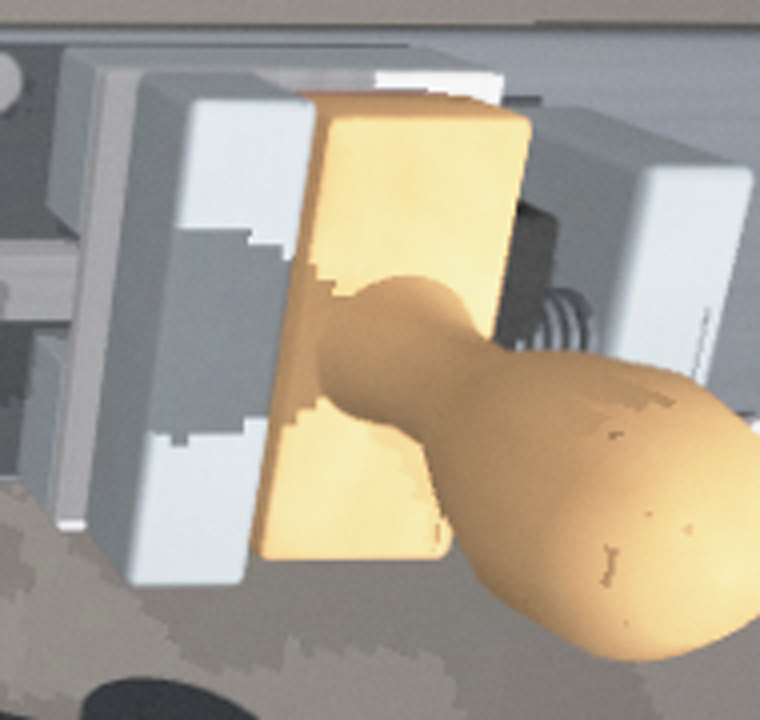

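The bar advanced 2.1 mm more, giving a squeeze of about 8.7 mm and a pad compression of about 4.2–4.4 mm. I need roughly 1.2 mm more.

Emit:
carry_out([
  {"jaw": -0.075,"tx": 0,"ty": -0.05,"tz": 0,"wx": 0,"wy": 0,"wz": 0},
  {"jaw": -0.087,"tx": 0,"ty": -0.03,"tz": 0,"wx": 0,"wy": 0,"wz": 0},
  {"jaw": -0.087,"tx": 0,"ty": 0,"tz": 0,"wx": 0,"wy": 0,"wz": 0},
  {"jaw": -0.087,"tx": 0,"ty": 0,"tz": 0,"wx": 0,"wy": 0,"wz": 0},
], force=40)

```text
clock: 14.02
tcp_pos: [0.4816, 0.0563, 0.256]
orientation: [0.0, 0.01, 1.0, -0.002]
wrist_force: [-1.3, -4.6, 9.1]
finger_gap: 0.0392
```

```bash
python3 - <<'E'
from h import *
to([.4818,.0568,.255],-1.1)
c=eyes.calibration('wrist');im=eyes.read_camera('wrist');cv2.imwrite('pics/w13.png',im);np.save('w13.npy',c,allow_pickle=True)
print(barend(im,c,x0=130)); crop(im,450,190,190,180,4,f'pics/w13b.png')
E
```

```text
clock 14.03 tcp [0.4816 0.0563 0.256 ] F [-1.32 -4.63  9.11] gap 0.0392
turn first [-0.19  0.04 -0.06] then shift cm [-0.02  0.05  0.1 ]  unturned shift [-0.02  0.06  0.1 ]
(np.float64(166.28410934930704), np.float64(18.266474595138455), array([ 0.47813138, -0.02753065,  0.016     ]))
```

View pics/w13b.png

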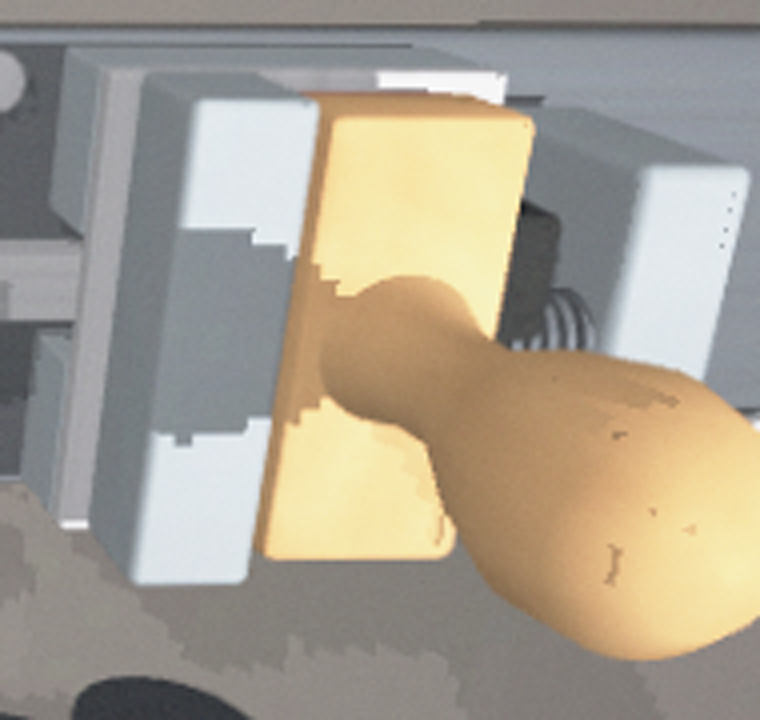

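```bash
cat > m.py <<'E'
from h import *
from scipy.optimize import brentq
def edge(im,rows,x0,x1,sgn):
    g=cv2.GaussianBlur(cv2.cvtColor(im,cv2.COLOR_BGR2GRAY).astype(np.float32),(0,0),1.0);o=[]
    for r in rows:
        d=sgn*np.gradient(g[r,x0:x1]);i=int(np.argmax(d))
        if 0<i<len(d)-1:
            a,b,e=d[i-1],d[i],d[i+1];o.append((x0+i+.5*(a-e)/(a-2*b+e),r,b))
    return np.array(o)
def meas(n,jw,pw):
    im=cv2.imread(f'pics/w{n}.png');c=np.load(f'w{n}.npy',allow_pickle=True).item()
    J=edge(im,range(240,262),*jw,1);P=edge(im,range(246,258),*pw,1)
    return c,J,P
def Y(c,E,z): return np.median([onz(c,e[:2],z)[1] for e in E])
W={'9':((615,635),(592,604)),'10':((600,622),(581,592)),'11':((600,622),(580,592)),'12':((596,618),(581,592)),'13':((596,618),(582,594))}
D={n:meas(n,*w) for n,w in W.items()}
c,J,P=D['9'];yp=Y(c,P,.037)
zj=brentq(lambda z:Y(c,J,z)-yp-.012,.0,.08);print('jaw edge z',zj)
for n,(c,J,P) in D.items():
    y=Y(c,P,.037);j=Y(c,J,zj);print(n,'padback',y.round(4),'jaw',j.round(4),'press',round((.012-(j-y))*1000,2), J[:3].round(1).tolist(),P[:3].round(1).tolist())
E
python3 m.py
```

```text
jaw edge z 0.04044016345979626
9 padback 0.1973 jaw 0.2093 press 0.0 [[629.6, 240.0, 17.4], [629.4, 241.0, 17.4], [629.1, 242.0, 17.7]] [[599.9, 246.0, 13.6], [599.9, 247.0, 13.4], [599.6, 248.0, 13.0]]
10 padback 0.1919 jaw 0.2017 press 2.18 [[614.8, 240.0, 17.5], [614.6, 241.0, 17.5], [614.2, 242.0, 17.7]] [[589.3, 246.0, 12.9], [589.3, 247.0, 12.6], [589.1, 248.0, 12.8]]
11 padback 0.1919 jaw 0.2021 press 1.81 [[613.8, 240.0, 17.7], [613.7, 241.0, 17.9], [613.5, 242.0, 17.6]] [[587.5, 246.0, 12.4], [587.6, 247.0, 12.4], [587.5, 248.0, 12.0]]
12 padback 0.1919 jaw 0.1996 press 4.32 [[610.6, 240.0, 17.4], [610.3, 241.0, 17.8], [610.1, 242.0, 18.1]] [[589.1, 246.0, 13.3], [589.0, 247.0, 13.5], [589.0, 248.0, 13.9]]
13 padback 0.192 jaw 0.1986 press 5.31 [[609.3, 240.0, 20.4], [609.1, 241.0, 20.2], [608.9, 242.0, 19.8]] [[589.8, 246.0, 13.5], [589.9, 247.0, 13.5], [589.8, 248.0, 13.6]]
```

Measured from the picture, the pad back stays at 0.1919–0.1920 m and the pad is in by 5.3 mm. I'll hold for a second and check that it is stable.

Emit:
carry_out([
  {"jaw": -0.087,"tx": 0,"ty": 0,"tz": 0,"wx": 0,"wy": 0,"wz": 0},
  {"jaw": -0.087,"tx": 0,"ty": 0,"tz": 0,"wx": 0,"wy": 0,"wz": 0},
  {"jaw": -0.087,"tx": 0,"ty": 0,"tz": 0,"wx": 0,"wy": 0,"wz": 0},
  {"jaw": -0.087,"tx": 0,"ty": 0,"tz": 0,"wx": 0,"wy": 0,"wz": 0},
  {"jaw": -0.087,"tx": 0,"ty": 0,"tz": 0,"wx": 0,"wy": 0,"wz": 0},
  {"jaw": -0.087,"tx": 0,"ty": 0,"tz": 0,"wx": 0,"wy": 0,"wz": 0},
  {"jaw": -0.087,"tx": 0,"ty": 0,"tz": 0,"wx": 0,"wy": 0,"wz": 0},
  {"jaw": -0.087,"tx": 0,"ty": 0,"tz": 0,"wx": 0,"wy": 0,"wz": 0},
], force=40)

```text
clock: 15.08
tcp_pos: [0.4815, 0.0563, 0.256]
orientation: [0.0, 0.01, 1.0, -0.002]
wrist_force: [-2.3, -3.3, 8.6]
finger_gap: 0.039
```

```bash
python3 - <<'E'
from h import *
c=eyes.calibration('wrist');im=eyes.read_camera('wrist');cv2.imwrite('pics/w14.png',im);np.save('w14.npy',c,allow_pickle=True)
print(barend(im,c,x0=130))
cv2.imwrite('pics/top14.png',eyes.read_camera('top'))
E
sed -i "s/'13':((596/'14':((596,618),(582,594)),'13':((596/" m.py; python3 m.py | grep ^14
```

```text
(np.float64(166.3049189173594), np.float64(18.341799201699757), array([ 0.47813246, -0.02752028,  0.016     ]))
14 padback 0.1919 jaw 0.1987 press 5.29 [[609.4, 240.0, 20.0], [609.3, 241.0, 19.6], [609.0, 242.0, 19.3]] [[589.8, 246.0, 13.5], [589.8, 247.0, 13.5], [589.7, 248.0, 13.6]]
```

View pics/top14.png

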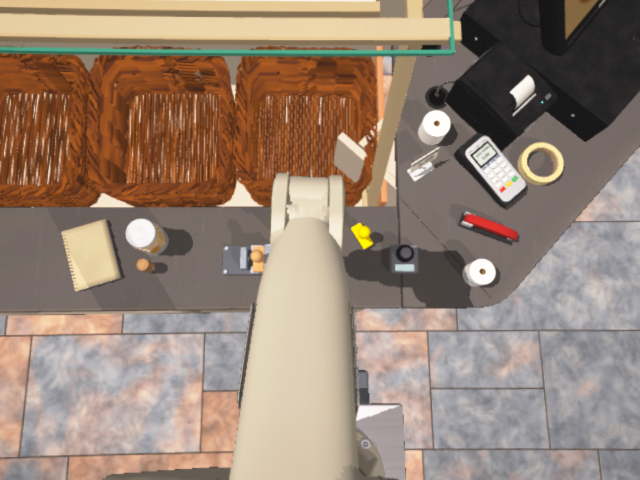

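View pics/w14.png

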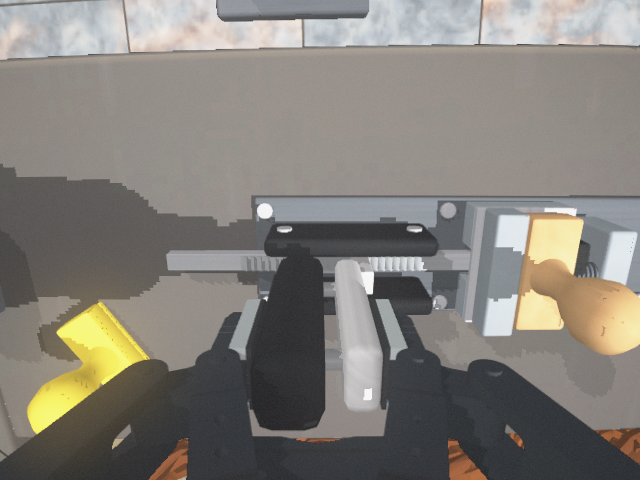

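The hold is stable, with the pad in by 5.3 mm and the bar end at (166,260). The bystanders at (147,236), (145,265), (480,272) and the yellow piece at (362,236) haven't moved. Handing in.

```bash
python3 -c "
from workcell import env
print(env.hand_in())"
```

```text
the job is handed in; nothing more can be done
None
```

The glue timer was started and the stamp is clamped with the spring pad in by about 5.3 mm (wanted about 5.5). I handed in at about 15 s with the trigger still held squeezed.

- **Timer:** the button reached its stop at 28.8 N, well above its 5 N spring. On release the force fell at the spring's rate, and the top picture showed the button up again.
- **Clamping:** I made three full squeezes of the trigger. I then let it back by about one tooth and squeezed again to about 9.7 mm of its 10.5 mm travel. In the pictures the pad never went in past about 5.3 mm.
- **Last checks:** after holding for 1 s the pad measured 5.29 mm in, against 5.31 mm before. In the last top picture the jar, coins, paper roll and yellow look-alike looked unmoved. The stamp moved only with the pad, about 2.2 mm until it met the fixed jaw.
- **Disagreements:** the picture scale seems to read about 5% short (one 8 mm squeeze measured 7.4–7.6 mm), so the pad may really be in by 5.3–5.6 mm. Between the last two squeeze steps the bar end moved 0.76 mm, while the pad measured 1.0 mm further in and the finger gap closed 1.3 mm. Early estimates of where the jaw started also differed, from 8 to 13 mm. I went by the gap behind the pad instead.

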